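# Power up and cage a small rover chassis

## Task

Push the upright battery pack down into the bay in the middle of the rover chassis until the sprung ball clicks into its side groove and it is fully home. Then stack the four-post cage frame over it: wide end over wide end, all four posts set down gently (not dropped) to the bottom of the chassis's corner cups. Leave everything else on the bench where it stands.

Things in the scene. Friction and masses are not known exactly. Their poses are not given: they have to be found in the camera images.
- chassis: Rover chassis fixed in a bench cradle, at the left or the right: grey plate 152 (x) x 128 (y) mm, flat top 48 mm above the bench, four wheels (overall 152 x 168 mm, wheel tops 56 mm high). Origin on the bench under its middle; x along its length, z up. Four corner cups stand on the plate, centres in mm: (-62, +50), (-62, -50) at the wide end, (+62, +37), (+62, -37) at the narrow end.
- cup (a point): Floor centre of the chassis's corner cup at (-62, +50) mm, 48 mm above the bench; axes as the chassis. All four cups are alike: square, inner width 15 mm, straight walls to 16 mm above the floor, then a 45 degree lead-in flaring to 23 mm wide at 20 mm above the floor.
- bay (a point): Floor centre of the battery bay in the chassis's middle, 48 mm above the bench; axes as the chassis. Inner 27 (x) x 42 (y) mm, straight walls to 23 mm above the floor, then a 45 degree lead-in 4 mm wide and high. A sprung steel ball of 8 mm radius stands 4.5 mm out of its +y wall, 15.5 mm above the floor.
- ball (a joint): The bay's sprung ball: 0 = fully out, up to 0.006 m = pressed back into its wall (3000 N/m, 3 mm preload). Pushing the pack past it takes roughly 5 to 12 N downwards; the pack's weight alone does not pass it. Back to 0 when it has clicked into the groove.
- battery_mid (a point): Battery pack, black with grey band, upright: 24 (x) x 40 (y) x 74 (z) mm, about 0.16 kg. Point: its centre, 37 mm above its underside. Lower edges rounded; a groove 4.5 mm deep, 9 to 22 mm above the underside, in both narrow (y) sides: fits either way round. Grip across the 24 mm, 50 mm above the underside, to keep fingertips above the bay. Home, it is on the bay floor, its top 122 mm above the bench.
- cage_mid (a point): Cage frame, aluminium, on four round posts 12 mm thick (feet tapered to 6 mm over the last 6 mm), about 0.4 kg, overall 142 x 118 x 130 mm. Point: its middle, 65 mm above the feet; x along its length. Posts in mm: (-62, +50), (-62, -50) at the wide end, (+62, +37), (+62, -37) at the narrow end: fits only with its x as the chassis's x. Rails 95 to 106 mm above the feet. Socketed, feet are 48 mm above the bench.
- cage_bar (a point): Centre of the cage's black carrying bar, 121 mm above the feet, axes as the cage. The bar crosses the cage along y: 16 mm wide (x), 100 mm long (y), 18 mm high; its middle 70 mm is free to grip, with open space below and on both sides. The bar would cover the bay, so the battery goes in first.
- charger_mid (a point): Bystander: black charger block lying flat, 68 (x) x 40 (y) x 26 (z) mm; the point is its centre. Not the battery: low, no grooves. Near the battery.
- bottle: Bystander: green glass bottle, 66 mm in diameter, 225 mm tall, standing at the far middle; origin at its underside.
- can: Bystander: dark drink can, 66 mm in diameter, 150 mm tall, at the back; origin at its underside.
- driver: Bystander: black-handled screwdriver 170 mm long lying in front of the robot; origin below its middle, x along it.
- tape: Bystander: roll of blue tape lying flat, 90 mm in diameter, 24 mm high, at the back; origin at its underside.
- spool: Bystander: small spool of solder wire, 56 mm in diameter, 40 mm high, at the left; origin at its underside.
Things that resemble listed ones, but are neither listed nor needed, are in the scene too. Leave any brown or white look-alike of the part that bears battery_mid alone.

How it is judged:
By the outcome, as a careful person would: the job done as asked, in the order asked, and still so for the second after the job is handed in, with the robot touching nothing.
It also fails if it takes over 70 s, if anything falls off the work surface, if the arm or the gripper's body presses on something with over 40 N, if the wrist force passes 120 N, or if a joint passes its speed limit or range.

## Robot

A 6-joint arm with a two-finger parallel gripper is mounted at the origin on the work surface. World frame = base frame: x ahead of the robot, y to its left, z up, the work surface at z = 0. Lengths are in m, angles in degrees, forces in N, time in s.
With the tool pointing down it reaches from about 0.275 to 0.725 m from the base axis. Payload 15.9 kg.
Tool frame: the origin (TCP) lies between the finger pads; the fingertips stand 17 mm ahead of it and the grasp point (between the pads) lies 2 mm behind it; z points along the fingers, y is the direction in which the jaws open and shut (so a half turn about z gives the same grasp; the last joint's range is limited). The gripper opens to 85 mm and grips with 20 to 120 N. Pads are 22 mm wide; open, the fingers measure 114 mm over their backs; the gripper's body (76 mm by 85 mm) begins 54 mm behind the grasp point. The pads swing forward as they close: fully open they stand 13 mm farther back than shut.
Start: joints at [66.005, 12.198, -1.971, 75.831, 0, 90], TCP at [0.203, 0.457, 0.248] pointing down, gripper open.
Joint ranges: [-170.91, 170.91], [-42.67, 98.43], [-65.05, 77.54], [-120.47, 116.71], [-90, 82.35], [-180, 180]. Speed limits (degrees/s): [108.29, 108.29, 136.94, 147.25, 180, 180].

## Interface

Orientations are given as a 3x3 rotation matrix whose columns are the frame's x, y, z axes.
In Python, from workcell import r gives the robot as it stands. The module is installed in compiled form; this text tells all that it offers.
- The arm moves only by the tool drive_tool, never from a script. Its arguments are lists of equal length, an entry for each row: "translation": the shift along the tool's x, y, z in m, a list of three; "twist": the turn, a rotation vector about the tool's x, y, z in rad, a list of three; "gripper": the finger opening in m, from 0 to 0.0854. A call has 1 to 10 rows; each row is the pose to reach, as a shift and turn from the pose commanded when the call began, along the tool's axes at that moment; what a row does not reach only later rows make up. A row lasts 1/10 s, in which the tool goes at most 50 mm and 8.59 degrees, less where a joint would pass 70% of its speed; a pose out of reach is approached as far as the arm can. A call with a gripper value outside its range is refused whole. The fingers move at their own pace and stop on an object; the grip force is fixed at half the most. Time passes only in rows, so rows that repeat a pose let the fingers close. It gives the time, the measured TCP pose, the force and the opening at its end, in the units of the state.
- r.get_obs(): the state, without advancing time (a new reading comes with each control period).
- r.camera(name): name is "side" or "top" or "wrist"; returns a dict with "color" (480x640x3 uint8, red, green, blue), "K" (3x3 intrinsics, pixels), "eye" and "orientation" of the camera in the world. Camera axes: x right, y up, looking along -z (the intrinsics and any distortion apply to the point x, -y, -z); pixel columns grow to the right and rows downward; lengths in m; the calibration is good to about 2 mm. A picture is of the moment at which its call begins. There is no depth.
- r.hand_in(): hands the job in, once; it reports no verdict.
The state is a dict: "t": time; "qpos": joint angles; "joint_vel": joint speeds; "tau": joint torques, N m; "tcp_pos": TCP position; "ee_rot": TCP orientation; "contact_force": force on the tool from outside, world axes, zero at the start; "ft_torque": the same for the moment, N m; "finger_gap": finger opening in m.
Only numpy, scipy, OpenCV 4.12 (cv2) and the standard library are available. Lean on these libraries where they do the work, as an engineer would, in place of code of your own. Each camera call takes 0.05 s, during which the arm holds its last target.

## Working session

There is one attempt and no reset: what is moved stays moved. The work goes in short steps, Python scripts to look and compute and a tool call to move; the robot and the scene stay as the last step left them, time stands still between calls to the robot, and variables do not carry over. Pictures are saved under pics/ and viewed, and the job is handed in when it is done.

Besides the shell and the picture viewer there is one more tool, called after "Request:" by a JSON object that holds its "api" and its "payload", one argument or row to a line. drive_tool: Moves the arm, as the interface text tells. Its arguments: {"type":"object","properties":{"translation":{"type":"array","items":{"type":"array","items":{"type":"number"}}},"twist":{"type":"array","items":{"type":"array","items":{"type":"number"}}},"gripper":{"type":"array","items":{"type":"number"}}},"required":["translation","twist","gripper"]}

```bash
mkdir -p pics; python3 - <<'E'
from workcell import r
import cv2
for n in ["side","top","wrist"]:
    c=r.camera(n); cv2.imwrite(f"pics/{n}0.png",c["color"][:,:,::-1])
    print(n,c["K"].tolist(),c["eye"],c["orientation"], [k for k in c])
print(r.get_obs())
E
```

```text
side [[592.5767571761373, 0.0, 320.49802668514695], [0.0, 592.5767571761373, 233.6630842470311], [0.0, 0.0, 1.0]] [ 0.40210756 -0.81991589  0.88844859] [[ 0.98140194  0.12963512 -0.14158026]
 [-0.19177548  0.62940704 -0.7530398 ]
 [-0.0085088   0.76618634  0.64256213]] ['color', 'K', 'eye', 'orientation']
top [[468.31331023877726, 0.0, 315.31826789977], [0.0, 468.31331023877726, 244.47211039900338], [0.0, 0.0, 1.0]] [0.47961535 0.0863221  1.08281313] [[-0.01380329  0.9937348  -0.11090812]
 [-0.99970618 -0.01592569 -0.01827349]
 [-0.0199253   0.1106233   0.99366265]] ['color', 'K', 'eye', 'orientation']
wrist [[376.8741917528027, 0.0, 321.87480579872204], [0.0, 376.8741917528027, 234.65131177901358], [0.0, 0.0, 1.0]] [0.12647353 0.49175483 0.37425677] [[ 0.40589864 -0.86304188 -0.30067427]
 [ 0.9139176   0.38295671  0.13453172]
 [-0.00096128 -0.32939774  0.94419077]] ['color', 'K', 'eye', 'orientation']
{'t': 0.15, 'qpos': array([ 6.60042562e+01,  1.22191756e+01, -1.99925992e+00,  7.58321906e+01,
        1.02834183e-03,  9.00014568e+01]), 'joint_vel': array([ 0.03674143, -0.01447235,  0.06055439,  0.0395294 ,  0.0036243 ,
        0.05189324]), 'tau': array([ 6.89692843e-05, -6.86405253e+01,  4.87247443e+01,  1.29280239e-02,
       -1.41539049e-04, -5.38688539e-06]), 'tcp_pos': array([0.20322602, 0.45655757, 0.24792744]), 'ee_rot': array([[-9.13565323e-01,  4.06691848e-01, -3.75726608e-04],
       [ 4.06692021e-01,  9.13564973e-01, -7.99930442e-04],
       [ 1.79254783e-05, -8.83593727e-04, -9.99999609e-01]]), 'contact_force': array([0.58361263, 0.45250324, 0.13664241]), 'ft_torque': array([ 0.07931455,  0.01868889, -0.0024833 ]), 'finger_gap': 0.08568863173916126}
```

View pics/side0.png

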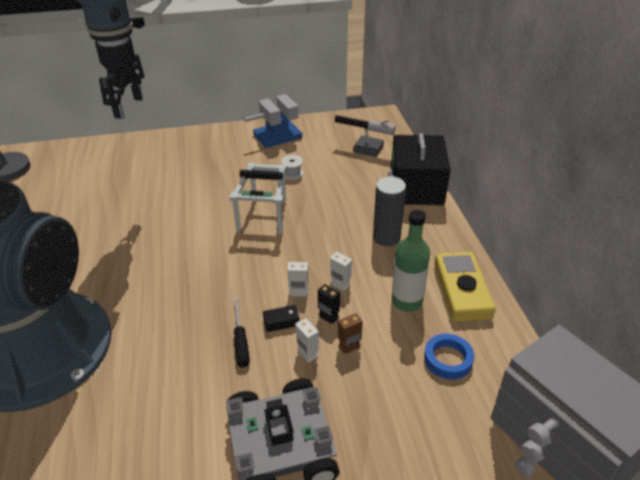

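View pics/top0.png

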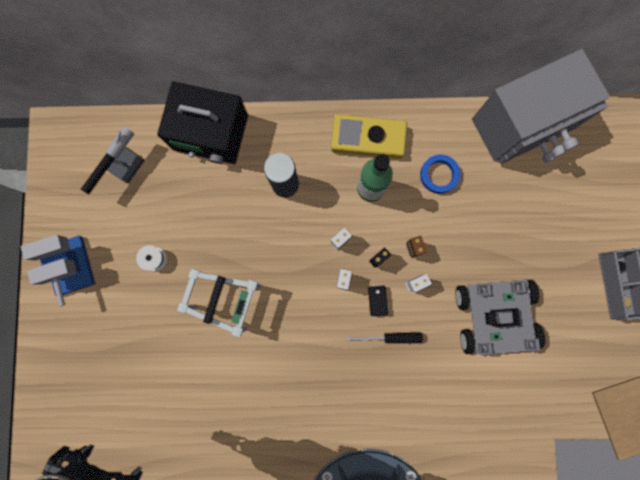

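View pics/wrist0.png

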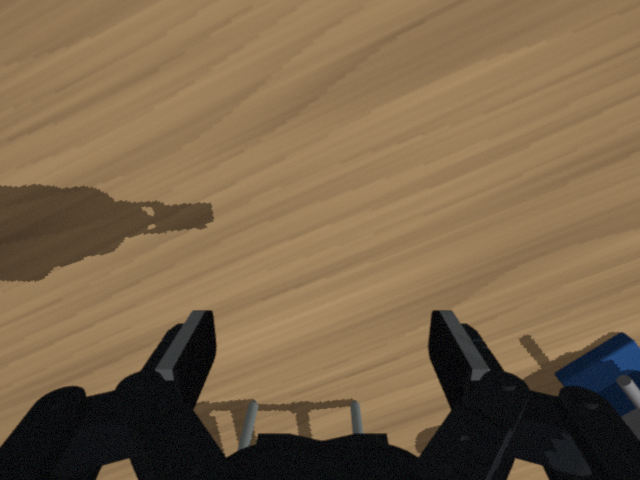

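```bash
python3 - <<'E'
import cv2,numpy as np
t=cv2.imread("pics/top0.png");s=cv2.imread("pics/side0.png")
def c(im,x,y,w,h,k):return cv2.resize(im[y:y+h,x:x+w],None,fx=k,fy=k,interpolation=cv2.INTER_CUBIC)
a=c(t,165,255,100,90,4);b=c(t,450,270,100,90,4);d=c(t,325,225,120,100,4)
cv2.imwrite("pics/a.png",np.hstack([a,b]))
cv2.imwrite("pics/d.png",d)
cv2.imwrite("pics/e.png",np.hstack([c(s,220,370,130,110,4)]))
cv2.imwrite("pics/f.png",np.hstack([c(s,220,150,100,100,4),c(s,270,250,100,100,4)]))
E
```

```text
(no output)
```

View pics/a.png

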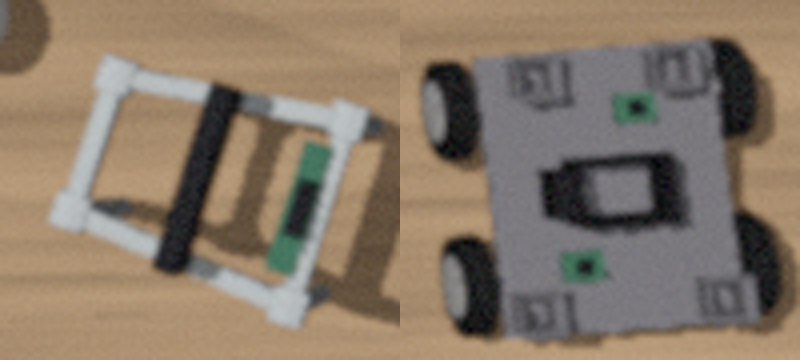

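View pics/d.png

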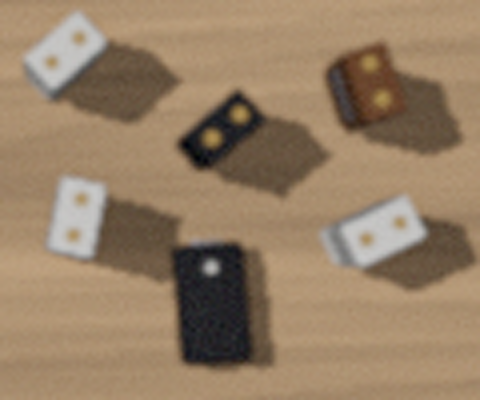

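View pics/e.png

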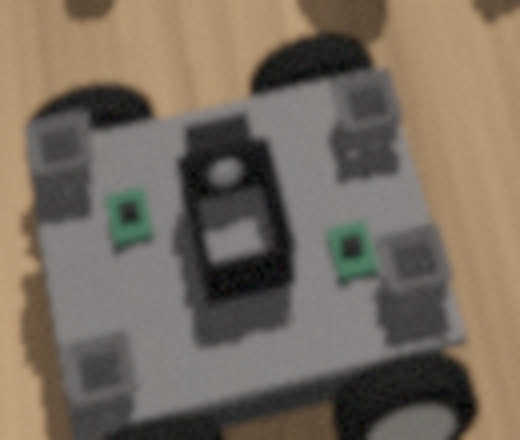

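View pics/f.png

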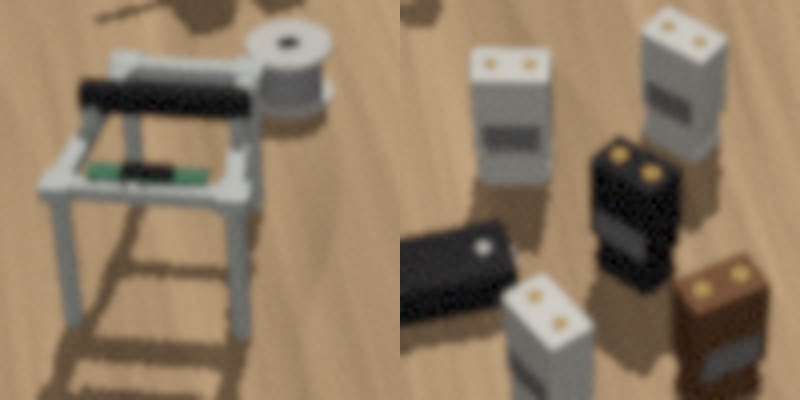

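```bash
cat > h.py <<'E'
import numpy as np, cv2, json
from scipy.optimize import least_squares
def proj(c,P):
    R=np.array(c["orientation"]);K=np.array(c["K"]);p=(np.atleast_2d(P)-np.array(c["eye"]))@R
    p=p*[1,-1,-1]; q=p@K.T; return q[:,:2]/q[:,2:]
def ray(c,uv,z):
    R=np.array(c["orientation"]);K=np.array(c["K"]);d=np.linalg.inv(K)@np.array([uv[0],uv[1],1.])
    d=R@(d*[1,-1,-1]);e=np.array(c["eye"]);return e+d*(z-e[2])/d[2]
def world(p,pts):
    x,y,a=p[:3];c,s=np.cos(a),np.sin(a);R=np.array([[c,-s,0],[s,c,0],[0,0,1]])
    return np.asarray(pts,float)@R.T+[x,y,0]
def fit(p0,obs):
    # obs: list of (cam, pts Nx3, uv Nx2)
    f=lambda p:np.concatenate([(proj(c,world(p,P))-np.array(U)).ravel()/np.array(c["K"])[0][0]*1000 for c,P,U in obs])
    s=least_squares(f,p0,loss="soft_l1",f_scale=2);return s.x,f(s.x)
def cr(pts,ox,oy,k):  # crop px -> full
    return (np.array(pts,float)+.5)/k-.5+[ox,oy]
def show(cam,name,path):
    im=cam["color"][:,:,::-1].copy();cv2.imwrite(path,im);return im
E
python3 - <<'E'
from h import *
from workcell import r
T=r.camera("top");S=r.camera("side")
np.set_printoptions(precision=4,suppress=True)
pl=[[.076,.064,.048],[.076,-.064,.048],[-.076,.064,.048],[-.076,-.064,.048]]
u=cr([[75,58],[315,42],[107,335],[362,315]],450,270,4)
p,res=fit([.35,-.3,0],[(T,pl,u)]);print("ch",p,np.degrees(p[2]),res)
us=cr([[390,68],[463,340],[27,120],[65,425]],220,370,4)
p2,res=fit(p,[(S,pl,us)]);print("ch side",p2,np.degrees(p2[2]),res)
P=[[-.062,.05],[-.062,-.05],[.062,.037],[.062,-.037]]
u=cr([[290,305],[348,120],[70,210],[115,75]],165,255,4)
us=cr([[60,182],[238,190],[125,62],[250,68]],220,150,4)
for z in(.106,):
  pts=[q+[z] for q in P]
  p,res=fit([.35,.3,1.3],[(T,pts,u)]);print("cage",p,np.degrees(p[2]),res)
  p,res=fit([.35,.3,1.3],[(S,pts,us)]);print("cage s",p,np.degrees(p[2]),res)
ub=cr([[226.5,126]],325,225,4)[0];a=ray(T,cr([[213,137]],325,225,4)[0],.074);b=ray(T,cr([[240,115]],325,225,4)[0],.074)
print("bat",ray(T,ub,.074),a,b)
us=cr([[-400+619,155],[-400+652,173]],270,250,4)
print("bat s",ray(S,us[0],.074),ray(S,us[1],.074))
E
```

```text
ch [ 0.4322 -0.2995  0.0685] 3.922460118920453 [ 1.8577 -1.2191 -1.2437 -3.0524  2.7078  1.6331 -6.2647  1.9638]
ch side [ 0.4307 -0.2927  0.0241] 1.380197686044678 [ 0.2367 -1.0898 -0.6882 -0.0774  1.3101  5.8814 -0.5838 -0.6914]
cage [0.478  0.3126 1.2634] 72.38964620452694 [-0.4698  0.2284 -0.0861 -0.4043  0.3091  0.4495  0.2453 -0.2755]
cage s [0.4786 0.3116 1.276 ] 73.11039474149612 [ 0.2583  0.101  -0.0655  0.7895  0.4057 -0.4891 -0.6276 -0.4411]
bat [ 0.5647 -0.0369  0.074 ] [ 0.5588 -0.0295  0.074 ] [ 0.5705 -0.0444  0.074 ]
bat s [ 0.5574 -0.0279  0.074 ] [ 0.5705 -0.0429  0.074 ]
```

```bash
cat >> h.py <<'E'
from scipy.spatial.transform import Rotation as Ro
def mv(r,x,y,z,yaw):
    o=r.get_obs();R=np.array(o["ee_rot"]);a=np.radians(yaw)
    Y=np.array([np.cos(a),np.sin(a),0]);Z=np.array([0,0,-1.]);X=np.cross(Y,Z)
    G=np.stack([X,Y,Z],1)
    d=R.T@(np.array([x,y,z])-o["tcp_pos"]);w=Ro.from_matrix(R.T@G).as_rotvec()
    print("t",o["t"],"trans",np.round(d,4).tolist(),"twist",np.round(w,4).tolist(),"deg",np.degrees(np.linalg.norm(w)).round(1),"F",np.round(o["contact_force"],1),"gap",round(o["finger_gap"],4))
E
python3 -c "
from h import *
from workcell import r
mv(r,.431,-.31,.28,2)"
```

```text
t 0.25 trans [-0.5198, -0.6078, -0.0316] twist [-0.0004, 0.0003, 1.1171] deg 64.0 F [ 0.4 -0.4 -0.2] gap 0.0851
```

Request:
{"api": "drive_tool", "payload": {
  "translation": [
    [-0.52,-0.608,-0.032],
    [-0.52,-0.608,-0.032],
    [-0.52,-0.608,-0.032],
    [-0.52,-0.608,-0.032],
    [-0.52,-0.608,-0.032],
    [-0.52,-0.608,-0.032],
    [-0.52,-0.608,-0.032],
    [-0.52,-0.608,-0.032],
    [-0.52,-0.608,-0.032],
    [-0.52,-0.608,-0.032]
  ],
  "twist": [
    [0,0,1.117],
    [0,0,1.117],
    [0,0,1.117],
    [0,0,1.117],
    [0,0,1.117],
    [0,0,1.117],
    [0,0,1.117],
    [0,0,1.117],
    [0,0,1.117],
    [0,0,1.117]
  ],
  "gripper": [0.085,0.085,0.085,0.085,0.085,0.085,0.085,0.085,0.085,0.085]
}}

```text
t: 1.25
tcp_pos: [0.3397, 0.001, 0.2675]
ee_rot: [[-0.035, 0.999, 0.001], [0.999, 0.035, 0.0], [0.0, 0.001, -1.0]]
contact_force: [1.5, 1.2, 0.4]
finger_gap: 0.0849
```

```bash
python3 -c "
from h import *
from workcell import r
print(r.get_obs()['tcp_pos'],r.get_obs()['qpos'])
mv(r,.431,-.31,.28,2)"
```

```text
[0.3396742  0.00101498 0.26754218] [ 1.66737489e-01 -6.93780679e+00 -1.94039319e+01  7.74930002e+01
  5.08167519e-03  8.81787669e+01]
t 1.25 trans [-0.314, 0.0805, -0.0124] twist [0.0007, -0.0001, -0.0002] deg 0.0 F [1.5 1.2 0.4] gap 0.0849
```

Request:
{"api": "drive_tool", "payload": {
  "translation": [
    [-0.314,0.08,-0.012],
    [-0.314,0.08,-0.012],
    [-0.314,0.08,-0.012],
    [-0.314,0.08,-0.012],
    [-0.314,0.08,-0.012],
    [-0.314,0.08,-0.012],
    [-0.314,0.08,-0.012],
    [-0.314,0.08,-0.012],
    [-0.314,0.08,-0.012]
  ],
  "twist": [
    [0,0,0],
    [0,0,0],
    [0,0,0],
    [0,0,0],
    [0,0,0],
    [0,0,0],
    [0,0,0],
    [0,0,0],
    [0,0,0]
  ],
  "gripper": [0.085,0.085,0.085,0.085,0.085,0.085,0.085,0.085,0.085]
}}

```text
t: 2.15
tcp_pos: [0.4305, -0.3083, 0.2789]
ee_rot: [[-0.034, 0.999, -0.001], [0.999, 0.034, 0.001], [0.001, -0.001, -1.0]]
contact_force: [-0.4, -0.2, 0.9]
finger_gap: 0.0851
```

```bash
python3 -c "
from h import *
from workcell import r
import pickle
c=r.camera('wrist');im=show(c,'w','pics/w1.png');pickle.dump(c,open('w1.pkl','wb'))
cv2.imwrite('pics/w1z.png',cv2.resize(im[60:360,150:510],None,fx=2,fy=2,interpolation=cv2.INTER_CUBIC))
print(r.get_obs()['tcp_pos'],c['eye'])"
```

```text
[ 0.43042777 -0.30768108  0.27915058] [ 0.42838369 -0.22295337  0.40527221]
```

View pics/w1.png

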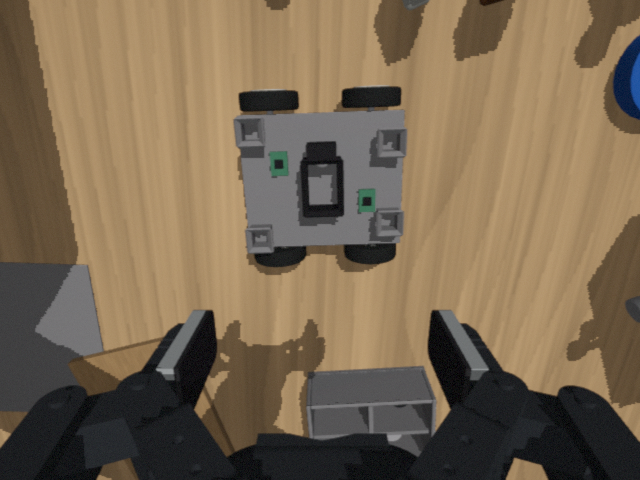

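View pics/w1z.png

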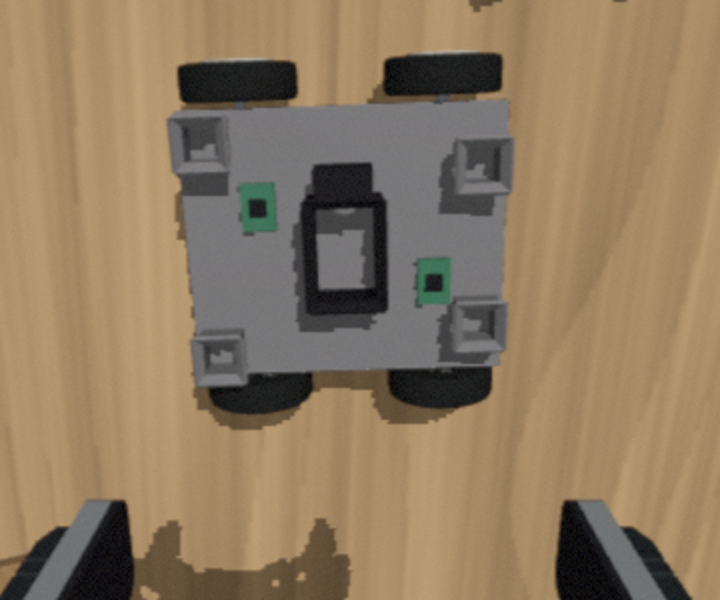

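```bash
python3 - <<'E'
from h import *
import pickle
np.set_printoptions(precision=4,suppress=True)
c=pickle.load(open('w1.pkl','rb'))
pts=[[-.062,.05,.068],[.062,.037,.068],[.062,-.037,.068],[-.062,-.05,.068],[0,0,.075]]
u=cr([[198.5,143.5],[483.5,166],[479,325],[219,360.5],[345,254.5]],150,60,2)
p,res=fit([.43,-.3,.02],[(c,pts,u)]);print(p,np.degrees(p[2]),res.reshape(-1,2))
pl=[[.076,.064,.048],[.076,-.064,.048],[-.076,-.064,.048]]
up=cr([[507,100],[499,366],[193,372]],150,60,2)
p,res=fit([.43,-.3,.02],[(c,pts,u),(c,pl,up)]);print(p,np.degrees(p[2]),res.reshape(-1,2))
im=cv2.imread('pics/w1.png')
im=cv2.resize(im[90:270,225:425],None,fx=4,fy=4,interpolation=cv2.INTER_CUBIC)[:600]
def poly(P):
    q=(proj(c,world(p,P))+.5-[225,90])*4-.5
    cv2.polylines(im,[np.round(q).astype(int)],True,(0,0,255),1)
for a in pts[:4]:
  for h,z in((.0115,.068),(.0075,.048)):
    poly([[a[0]+i*h,a[1]+j*h,z] for i,j in((1,1),(1,-1),(-1,-1),(-1,1))])
for hx,hy,z in((.0175,.025,.075),(.0135,.021,.071),(.076,.064,.048)):
    poly([[i*hx,j*hy,z] for i,j in((1,1),(1,-1),(-1,-1),(-1,1))])
cv2.imwrite('pics/ov1.png',im)
E
```

```text
[ 0.4312 -0.2934  0.0686] 3.9301875169869156 [[-0.8707 -0.3698]
 [ 0.8468 -2.4121]
 [ 1.0735  1.3668]
 [-0.9746 -0.108 ]
 [-0.0531  1.6763]]
[ 0.4309 -0.2936  0.0633] 3.62556387865266 [[-0.8592 -0.8337]
 [ 0.643  -0.8076]
 [-0.2284  2.7911]
 [-2.4392 -0.448 ]
 [-0.7766  2.2393]
 [ 3.0934 -1.7745]
 [-0.9769 -0.7183]
 [ 6.9044  1.8169]]
```

View pics/ov1.png

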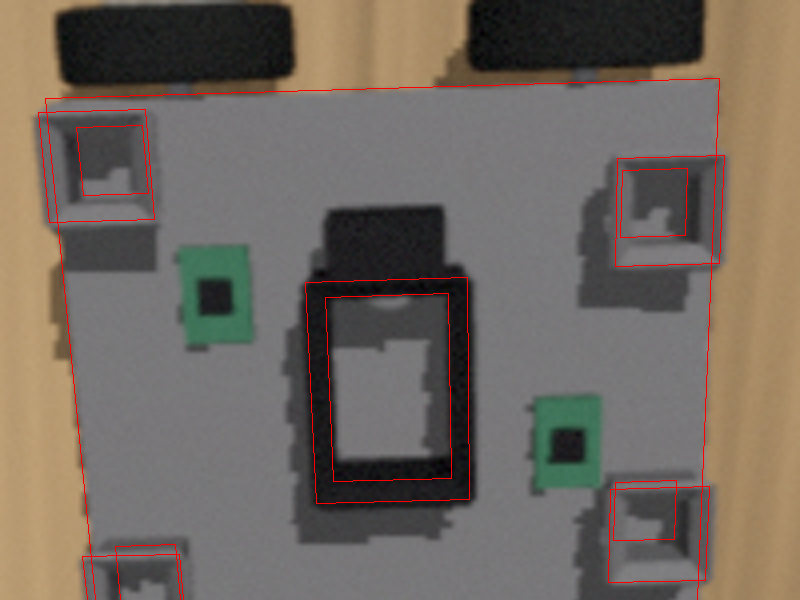

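```bash
python3 - <<'E'
import cv2
im=cv2.imread('pics/w1.png')
cv2.imwrite('pics/z1.png',cv2.resize(im[110:160,230:420],None,fx=4.2,fy=6*1.0,interpolation=cv2.INTER_CUBIC) if 0 else cv2.resize(im[105:165,228:418],None,fx=4,fy=4,interpolation=cv2.INTER_CUBIC))
cv2.imwrite('pics/z2.png',cv2.resize(im[160:260,228:418],None,fx=4,fy=4,interpolation=cv2.INTER_CUBIC))
E
```

```text
(no output)
```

View pics/z1.png

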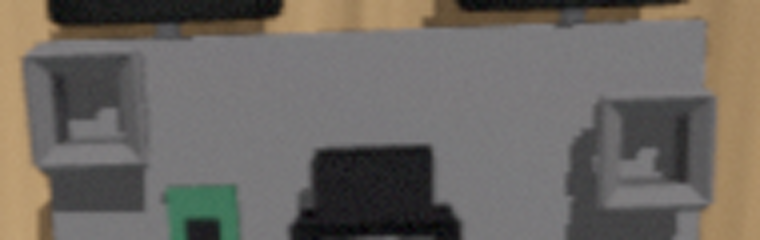

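View pics/z2.png

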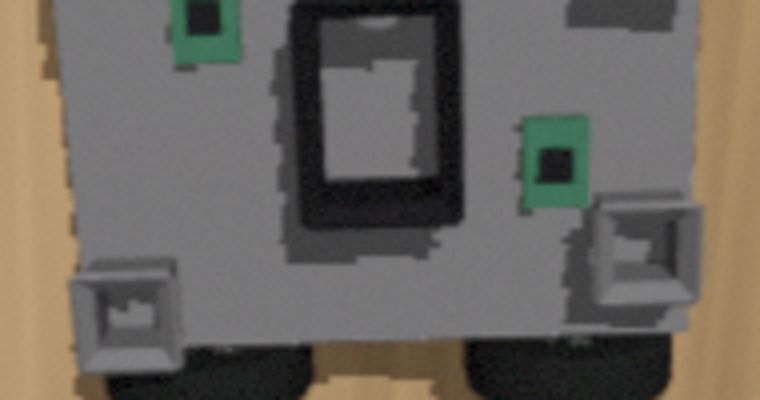

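```bash
python3 - <<'E'
from h import *
import pickle
np.set_printoptions(precision=4,suppress=True)
c=pickle.load(open('w1.pkl','rb'))
pts=np.array([[-.062,.05,.068],[.062,.037,.068],[.062,-.037,.068],[-.062,-.05,.068],[0,0,.075]])
u=np.vstack([cr([[89,107],[657,151]],228,105,4),cr([[648,252],[129,320],[379.5,114]],228,160,4)])
def f(p): return (proj(c,world(p,pts)+[0,0,p[3]])-u).ravel()
s=least_squares(f,[.43,-.3,.05,0]);print(s.x,np.degrees(s.x[2]),f(s.x).reshape(-1,2))
s=least_squares(lambda p:f([*p,0]),[.43,-.3,.05]);print(s.x,np.degrees(s.x[2]),f([*s.x,0]).reshape(-1,2))
E
```

```text
[ 0.4316 -0.294   0.0666 -0.0023] 3.8146822884692027 [[-0.0506  0.3238]
 [ 0.0425  0.0199]
 [-0.0225  0.1126]
 [-0.2202 -0.0519]
 [ 0.2358 -0.4114]]
[ 0.4316 -0.2936  0.0666] 3.8167747324166994 [[-0.572   0.0052]
 [ 0.5297 -0.2257]
 [ 0.419   0.4124]
 [-0.6264  0.3568]
 [ 0.236  -0.3356]]
```

```bash
python3 -c "
from h import *
from workcell import r
mv(r,.5645,-.0363,.20,39)"
```

```text
t 2.2 trans [0.2665, 0.1435, 0.0792] twist [-0.0002, -0.0006, -0.6455] deg 37.0 F [-0.4 -0.1 -0.3] gap 0.0851
```

Request:
{"api": "drive_tool", "payload": {
  "translation": [
    [0.266,0.143,0.079],
    [0.266,0.143,0.079],
    [0.266,0.143,0.079],
    [0.266,0.143,0.079],
    [0.266,0.143,0.079],
    [0.266,0.143,0.079],
    [0.266,0.143,0.079],
    [0.266,0.143,0.079],
    [0.266,0.143,0.079]
  ],
  "twist": [
    [0,0,-0.645],
    [0,0,-0.645],
    [0,0,-0.645],
    [0,0,-0.645],
    [0,0,-0.645],
    [0,0,-0.645],
    [0,0,-0.645],
    [0,0,-0.645],
    [0,0,-0.645]
  ],
  "gripper": [0.075,0.075,0.075,0.075,0.075,0.075,0.075,0.075,0.075]
}}

```text
t: 3.1
tcp_pos: [0.5637, -0.0372, 0.2008]
ee_rot: [[-0.63, 0.777, 0.0], [0.777, 0.63, -0.0], [-0.0, 0.0, -1.0]]
contact_force: [0.3, -0.3, -0.5]
finger_gap: 0.0751
```

```bash
python3 -c "
from h import *
from workcell import r
import pickle
c=r.camera('wrist');im=show(c,'w','pics/w2.png');pickle.dump(c,open('w2.pkl','wb'))
print(r.get_obs()['tcp_pos'],c['eye'])"
```

```text
[ 0.56375623 -0.03780429  0.20099195] [0.51095694 0.02935713 0.32716971]
```

View pics/w2.png

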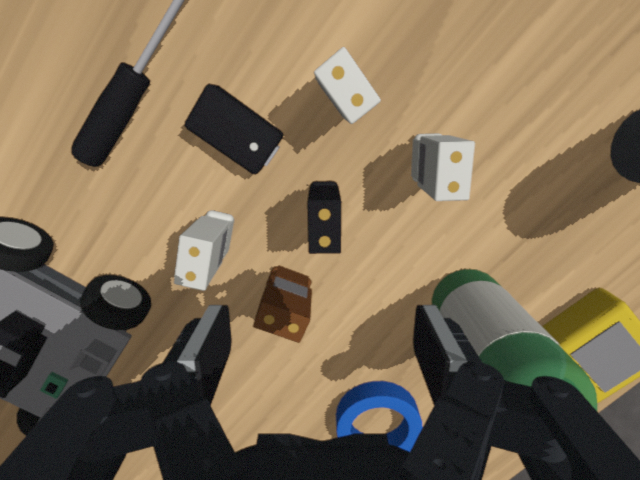

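```bash
python3 -c "
from h import *
import pickle
from workcell import r
np.set_printoptions(precision=4,suppress=True)
c=pickle.load(open('w2.pkl','rb'))
T=r.camera('top')
print('cap',ray(T,(381,163),.225))
a=ray(c,(324.5,214),.074);b=ray(c,(324.5,241),.074);print(a,b,(a+b)/2,np.degrees(np.arctan2(*(a-b)[1::-1])))
q=[ray(c,p,.074) for p in((308,201),(340,200),(341,253),(308,254))];print(np.mean(q,0),q)
m=(a+b)/2
mv(r,m[0],m[1],.11,39);mv(r,m[0],m[1],.049,39)
"
python3 - <<'E'
import cv2
im=cv2.imread('pics/w2.png');cv2.imwrite('pics/z3.png',cv2.resize(im[170:270,270:380],None,fx=6,fy=6,interpolation=cv2.INTER_CUBIC))
E
```

```text
cap [ 0.727  -0.0231  0.225 ]
[ 0.5586 -0.0262  0.074 ] [ 0.5713 -0.0418  0.074 ] [ 0.5649 -0.034   0.074 ] 129.20232995557112
[ 0.5648 -0.0341  0.074 ] [array([ 0.5438, -0.0262,  0.074 ]), array([ 0.5605, -0.0117,  0.074 ]), array([ 0.5864, -0.0414,  0.074 ]), array([ 0.5683, -0.0571,  0.074 ])]
t 3.2 trans [0.0026, 0.0034, 0.091] twist [0.0005, 0.0007, -0.0015] deg 0.1 F [ 1.3 -0.1 -0.1] gap 0.0748
t 3.2 trans [0.0027, 0.0034, 0.152] twist [0.0005, 0.0007, -0.0015] deg 0.1 F [ 1.3 -0.1 -0.1] gap 0.0748
```

View pics/z3.png

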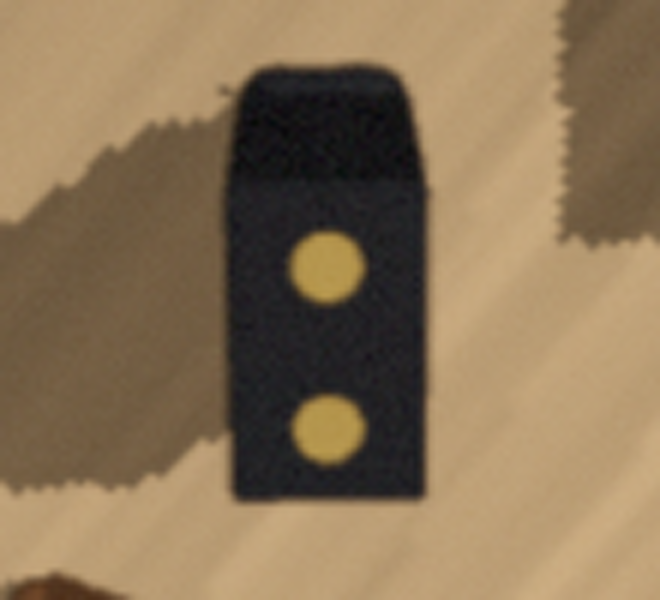

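Request:
{"api": "drive_tool", "payload": {
  "translation": [
    [0.0025,0.003,0.04],
    [0.0025,0.003,0.08],
    [0.0025,0.003,0.11],
    [0.0025,0.003,0.13],
    [0.0025,0.003,0.145],
    [0.0025,0.003,0.152],
    [0.0025,0.003,0.152]
  ],
  "twist": [
    [0,0,0],
    [0,0,0],
    [0,0,0],
    [0,0,0],
    [0,0,0],
    [0,0,0],
    [0,0,0]
  ],
  "gripper": [0.065,0.06,0.06,0.06,0.06,0.06,0.06]
}}

```text
t: 3.9
tcp_pos: [0.5644, -0.0343, 0.0481]
ee_rot: [[-0.628, 0.778, -0.001], [0.778, 0.628, -0.0], [0.0, -0.001, -1.0]]
contact_force: [-0.0, 0.1, 0.0]
finger_gap: 0.0599
```

```bash
python3 -c "
from h import *
from workcell import r
import pickle
c=r.camera('wrist');im=show(c,'w','pics/w3.png');
mv(r,.5649,-.034,.049,39)
print(r.get_obs()['tcp_pos'],c['eye'])"
```

```text
t 3.95 trans [0.0002, 0.0, -0.0002] twist [0.0002, 0.0002, -0.0015] deg 0.1 F [ 0.1  0.  -0. ] gap 0.0598
[ 0.5649895  -0.03413064  0.04884245] [0.51200062 0.03238258 0.17451542]
```

View pics/w3.png

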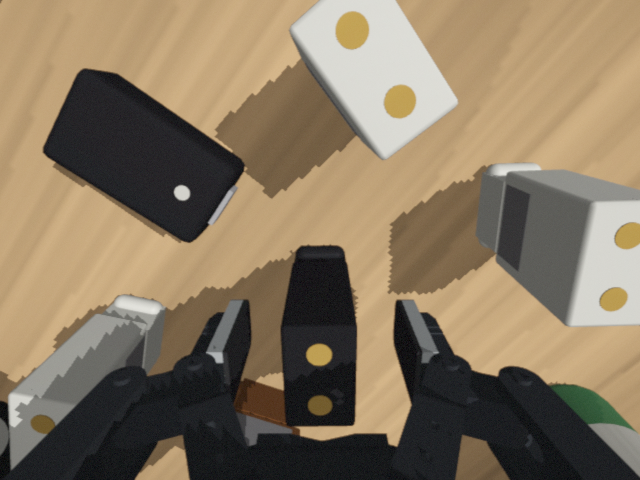

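Request:
{"api": "drive_tool", "payload": {
  "translation": [
    [0,0,0],
    [0,0,0],
    [0,0,0],
    [0,0,0],
    [0,0,0],
    [0,0,0]
  ],
  "twist": [
    [0,0,0],
    [0,0,0],
    [0,0,0],
    [0,0,0],
    [0,0,0],
    [0,0,0]
  ],
  "gripper": [0.01,0.01,0.01,0.01,0.01,0.01]
}}

```text
t: 4.55
tcp_pos: [0.5654, -0.0336, 0.049]
ee_rot: [[-0.629, 0.777, 0.001], [0.777, 0.629, -0.0], [-0.001, 0.001, -1.0]]
contact_force: [0.1, -0.6, 6.5]
finger_gap: 0.0231
```

Request:
{"api": "drive_tool", "payload": {
  "translation": [
    [0,0,-0.03],
    [0,0,-0.07],
    [0,0,-0.11],
    [0,0,-0.13],
    [0,0,-0.13],
    [0,0,-0.13]
  ],
  "twist": [
    [0,0,0],
    [0,0,0],
    [0,0,0],
    [0,0,0],
    [0,0,0],
    [0,0,0]
  ],
  "gripper": [0.01,0.01,0.01,0.01,0.01,0.01]
}}

```text
t: 5.15
tcp_pos: [0.5649, -0.0335, 0.1779]
ee_rot: [[-0.629, 0.777, 0.0], [0.777, 0.629, -0.0], [-0.0, 0.0, -1.0]]
contact_force: [0.8, 0.3, -1.6]
finger_gap: 0.0236
```

```bash
python3 -c "
from h import *
from workcell import r
mv(r,.4316,-.2938,.155,3.8)
print(r.get_obs()['tcp_pos'])"
```

```text
t 5.15 trans [-0.1185, -0.2674, 0.0229] twist [0.0, 0.0, 0.6139] deg 35.2 F [ 0.8  0.3 -1.6] gap 0.0236
[ 0.56492374 -0.03346626  0.17790439]
```

Request:
{"api": "drive_tool", "payload": {
  "translation": [
    [-0.118,-0.267,0],
    [-0.118,-0.267,0],
    [-0.118,-0.267,0],
    [-0.118,-0.267,0],
    [-0.118,-0.267,0],
    [-0.118,-0.267,0],
    [-0.118,-0.267,0.01],
    [-0.118,-0.267,0.02],
    [-0.118,-0.267,0.023],
    [-0.118,-0.267,0.023]
  ],
  "twist": [
    [0,0,0.614],
    [0,0,0.614],
    [0,0,0.614],
    [0,0,0.614],
    [0,0,0.614],
    [0,0,0.614],
    [0,0,0.614],
    [0,0,0.614],
    [0,0,0.614],
    [0,0,0.614]
  ],
  "gripper": [0.01,0.01,0.01,0.01,0.01,0.01,0.01,0.01,0.01,0.01]
}}

```text
t: 6.15
tcp_pos: [0.4316, -0.2919, 0.1542]
ee_rot: [[-0.068, 0.998, -0.002], [0.998, 0.068, 0.001], [0.001, -0.002, -1.0]]
contact_force: [-0.3, 0.3, -1.0]
finger_gap: 0.0234
```

```bash
python3 -c "
from h import *
from workcell import r
import pickle
c=r.camera('wrist');im=show(c,'w','pics/w4.png');pickle.dump(c,open('w4.pkl','wb'))
s=r.camera('side');show(s,'w','pics/s4.png');pickle.dump(s,open('s4.pkl','wb'))
mv(r,.4316,-.2938,.155,3.8)
print(r.get_obs()['tcp_pos'],r.get_obs()['ee_rot'])
im=cv2.imread('pics/s4.png');cv2.imwrite('pics/s4z.png',cv2.resize(im[300:480,190:380],None,fx=3,fy=3,interpolation=cv2.INTER_CUBIC))
"
```

```text
t 6.25 trans [-0.0015, -0.0005, 0.0002] twist [-0.0002, -0.0002, 0.0014] deg 0.1 F [-0.5  0.5 -1.5] gap 0.0234
[ 0.43204274 -0.29231477  0.15523484] [[-6.76821798e-02  9.97706910e-01 -2.11991845e-04]
 [ 9.97706904e-01  6.76822267e-02  2.22364759e-04]
 [ 2.36202936e-04 -1.96455596e-04 -9.99999953e-01]]
```

View pics/w4.png

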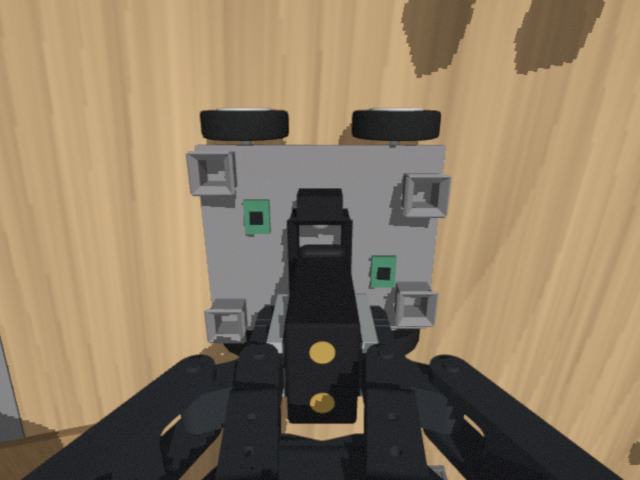

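View pics/s4z.png

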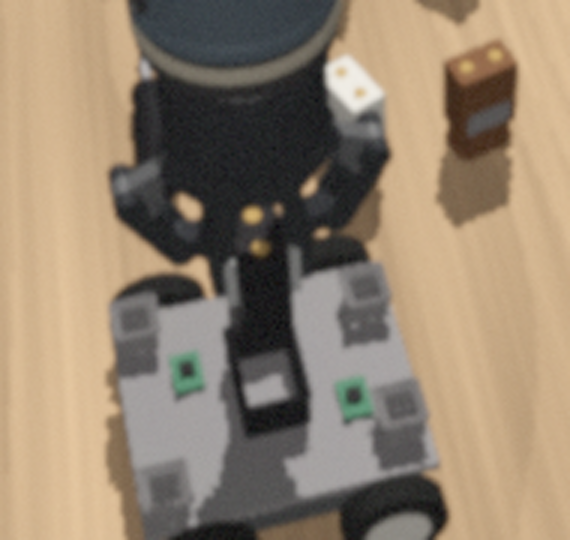

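```bash
python3 - <<'E'
import cv2
im=cv2.imread('pics/w4.png')
cv2.imwrite('pics/z4.png',cv2.resize(im[140:240,180:460],None,fx=2.85,fy=2.85,interpolation=cv2.INTER_CUBIC))
cv2.imwrite('pics/z5.png',cv2.resize(im[200:430,190:450],None,fx=2.6,fy=2.6,interpolation=cv2.INTER_CUBIC))
E
```

```text
(no output)
```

View pics/z4.png

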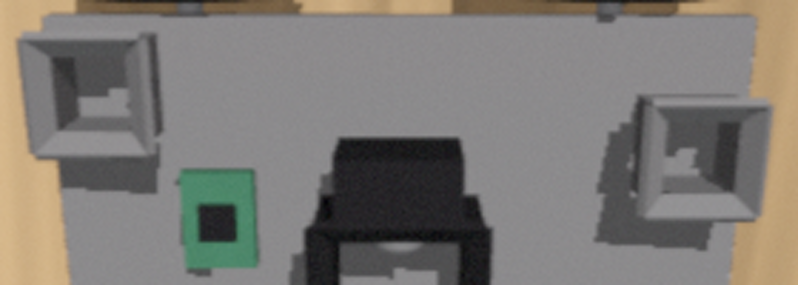

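View pics/z5.png

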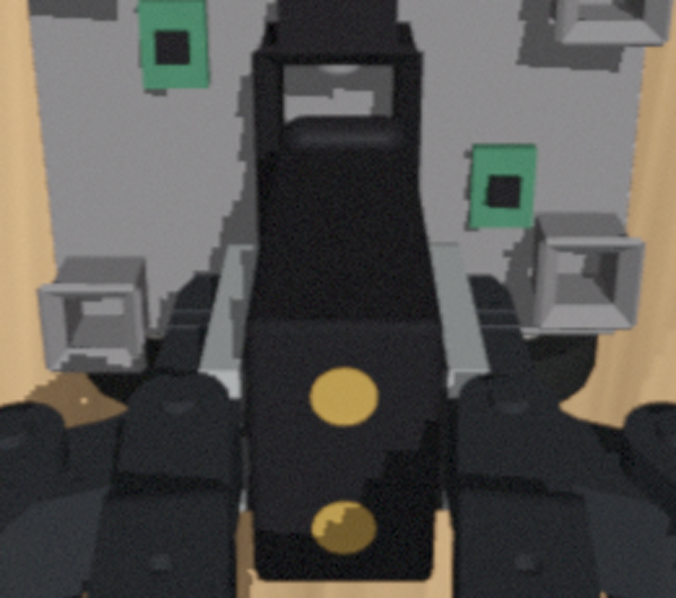

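```bash
python3 - <<'E'
from h import *
import pickle
np.set_printoptions(precision=4,suppress=True)
c=pickle.load(open('w4.pkl','rb'))
pts=np.array([[-.062,.05,.068],[.062,.037,.068],[.062,-.037,.068],[-.062,-.05,.068]])
u=np.vstack([cr([[88.75,95.25],[702.75,159.25]],180,140,2.85),cr([[588.5,284],[93,327]],190,200,2.6)])
def f(p): return (proj(c,world(p,pts)+[0,0,p[3]])-u).ravel()
s=least_squares(f,[.43,-.3,.05,0]);print(s.x,np.degrees(s.x[2]),f(s.x).reshape(-1,2))
s=least_squares(lambda p:f([*p,0]),[.43,-.3,.05]);print(s.x,np.degrees(s.x[2]),f([*s.x,0]).reshape(-1,2))
for z in(.178,.180,.182):
  a,b=[ray(c,q,z) for q in cr([[344,396],[344,527]],190,200,2.6)]
  print(z,(a+b)/2,np.degrees(np.arctan2(*(a-b)[1::-1]))-90, np.linalg.norm(a-b))
  q=[ray(c,q,z) for q in cr([[248,322],[440,322],[432,578],[257,578]],190,200,2.6)];print(np.mean(q,0),[np.linalg.norm(q[i]-q[i-1]) for i in range(4)])
E
```

```text
[ 0.4313 -0.294   0.0673 -0.0013] 3.8557087245078288 [[-0.1201  0.1628]
 [ 0.349   0.383 ]
 [-0.0389 -0.6162]
 [-0.2166  0.0063]]
[ 0.4312 -0.2936  0.0673] 3.8573875622979417 [[-0.7951 -0.1764]
 [ 1.0015  0.1822]
 [ 0.4934 -0.1814]
 [-0.7189  0.5306]]
0.178 [ 0.4326 -0.2925  0.178 ] 3.934348229651391 0.02038655372162268
[ 0.4326 -0.2915  0.178 ] [np.float64(0.039551246748055664), np.float64(0.023190539445382307), np.float64(0.0395433734887787), np.float64(0.02345176280073777)]
0.18 [ 0.4325 -0.2908  0.18  ] 3.934348229651519 0.019989424877531085
[ 0.4325 -0.2898  0.18  ] [np.float64(0.03878079083295027), np.float64(0.022738789127522654), np.float64(0.03877307094429187), np.float64(0.022994923867579092)]
0.182 [ 0.4324 -0.2892  0.182 ] 3.9343482296513343 0.019592296033439486
[ 0.4323 -0.2882  0.182 ] [np.float64(0.038010334917844925), np.float64(0.022287038809663), np.float64(0.038002768399805084), np.float64(0.022538084934420412)]
```

Request:
{"api": "drive_tool", "payload": {
  "translation": [
    [-0.002,-0.0015,0.01],
    [-0.002,-0.0015,0.02],
    [-0.002,-0.0015,0.025],
    [-0.002,-0.0015,0.03],
    [-0.002,-0.0015,0.034],
    [-0.002,-0.0015,0.034]
  ],
  "twist": [
    [0,0,0],
    [0,0,0],
    [0,0,0],
    [0,0,0],
    [0,0,0],
    [0,0,0]
  ],
  "gripper": [0.01,0.01,0.01,0.01,0.01,0.01]
}}

```text
t: 6.85
tcp_pos: [0.43, -0.2951, 0.1208]
ee_rot: [[-0.066, 0.998, -0.001], [0.998, 0.066, 0.0], [0.0, -0.001, -1.0]]
contact_force: [1.0, 0.6, -1.1]
finger_gap: 0.0234
```

```bash
python3 -c "
from h import *
from workcell import r
import pickle
c=r.camera('wrist');im=show(c,'w','pics/w5.png');pickle.dump(c,open('w5.pkl','wb'))
mv(r,.4307,-.2943,.097,3.85)
print(r.get_obs()['tcp_pos'])
cv2.imwrite('pics/z6.png',cv2.resize(im[180:430,220:420],None,fx=2.4,fy=2.4,interpolation=cv2.INTER_CUBIC))
"
```

```text
t 6.9 trans [0.0009, 0.0006, 0.0242] twist [-0.0002, -0.0002, -0.001] deg 0.1 F [ 0.1 -0.4 -0.7] gap 0.0233
[ 0.43017068 -0.29520345  0.12115387]
```

View pics/z6.png

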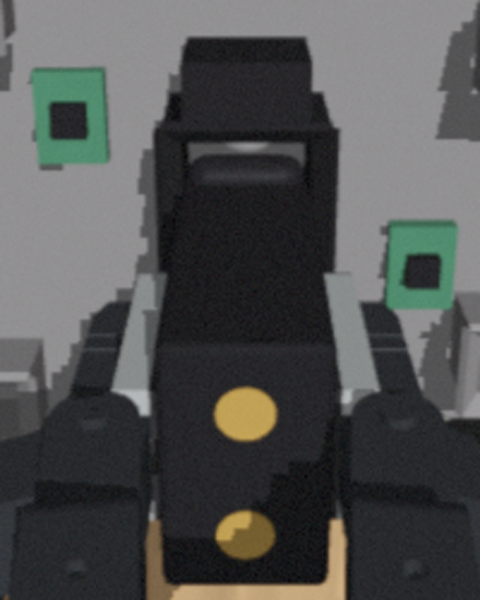

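Request:
{"api": "drive_tool", "payload": {
  "translation": [
    [0.0007,0.0004,0.003],
    [0.0007,0.0004,0.005],
    [0.0007,0.0004,0.007],
    [0.0007,0.0004,0.009],
    [0.0007,0.0004,0.009]
  ],
  "twist": [
    [0,0,0],
    [0,0,0],
    [0,0,0],
    [0,0,0],
    [0,0,0]
  ],
  "gripper": [0.01,0.01,0.01,0.01,0.01]
}}

```text
t: 7.4
tcp_pos: [0.4313, -0.2958, 0.1129]
ee_rot: [[-0.066, 0.998, 0.002], [0.998, 0.066, -0.003], [-0.003, 0.001, -1.0]]
contact_force: [1.0, -7.4, 1.3]
finger_gap: 0.0232
```

Request:
{"api": "drive_tool", "payload": {
  "translation": [
    [0,0,0.003],
    [0,0,0.006],
    [0,0,0.009],
    [0,0,0.011],
    [0,0,0.013],
    [0,0,0.013]
  ],
  "twist": [
    [0,0,0],
    [0,0,0],
    [0,0,0],
    [0,0,0],
    [0,0,0],
    [0,0,0]
  ],
  "gripper": [0.01,0.01,0.01,0.01,0.01,0.01]
}}

```text
t: 8.0
tcp_pos: [0.4304, -0.2944, 0.099]
ee_rot: [[-0.066, 0.998, -0.0], [0.998, 0.066, 0.0], [0.0, -0.0, -1.0]]
contact_force: [0.2, 0.1, -3.0]
finger_gap: 0.0231
```

Request:
{"api": "drive_tool", "payload": {
  "translation": [
    [0,0,0.001],
    [0,0,0.002],
    [0,0,0.003],
    [0,0,0.0035]
  ],
  "twist": [
    [0,0,0],
    [0,0,0],
    [0,0,0],
    [0,0,0]
  ],
  "gripper": [0.01,0.01,0.01,0.01]
}}

```text
t: 8.4
tcp_pos: [0.4307, -0.2945, 0.097]
ee_rot: [[-0.066, 0.998, 0.001], [0.998, 0.066, -0.0], [-0.0, 0.001, -1.0]]
contact_force: [-8.2, 6.6, 29.9]
finger_gap: 0.0234
```

Request:
{"api": "drive_tool", "payload": {
  "translation": [
    [0,0,-0.0015],
    [0,0,-0.0015],
    [0,0,-0.0015],
    [0,0,-0.0015],
    [0,0,-0.0015],
    [0,0,-0.04],
    [0,0,-0.08],
    [0,0,-0.12],
    [0,0,-0.14],
    [0,0,-0.14]
  ],
  "twist": [
    [0,0,0],
    [0,0,0],
    [0,0,0],
    [0,0,0],
    [0,0,0],
    [0,0,0],
    [0,0,0],
    [0,0,0],
    [0,0,0],
    [0,0,0]
  ],
  "gripper": [0.05,0.05,0.05,0.05,0.05,0.05,0.05,0.05,0.05,0.05]
}}

```text
t: 9.4
tcp_pos: [0.4317, -0.2953, 0.2387]
ee_rot: [[-0.066, 0.998, 0.004], [0.998, 0.066, -0.003], [-0.003, 0.004, -1.0]]
contact_force: [-0.1, 1.0, -0.2]
finger_gap: 0.05
```

```bash
python3 -c "
from h import *
from workcell import r
import pickle
c=r.camera('wrist');im=show(c,'w','pics/w6.png');pickle.dump(c,open('w6.pkl','wb'))
s=r.camera('side');show(s,'w','pics/s6.png')
im=cv2.imread('pics/s6.png');cv2.imwrite('pics/s6z.png',cv2.resize(im[330:480,200:380],None,fx=3,fy=3,interpolation=cv2.INTER_CUBIC))
mv(r,.478,.3123,.28,72.6)
print(r.get_obs()['tcp_pos'])
"
```

```text
t 9.5 trans [0.6024, 0.0874, -0.0445] twist [0.0001, 0.0002, -1.2009] deg 68.8 F [0.4 0.8 0.3] gap 0.0498
[ 0.43065845 -0.29458714  0.2355389 ]
```

View pics/w6.png

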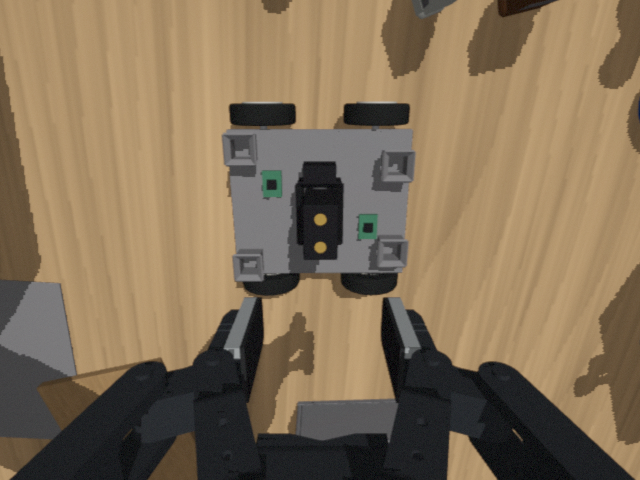

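View pics/s6z.png

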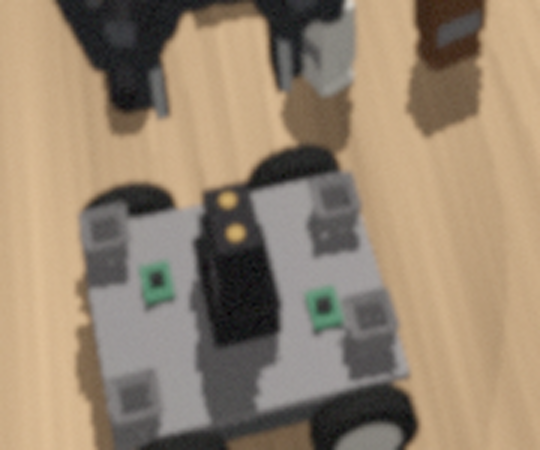

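Request:
{"api": "drive_tool", "payload": {
  "translation": [
    [0.602,0.087,-0.044],
    [0.602,0.087,-0.044],
    [0.602,0.087,-0.044],
    [0.602,0.087,-0.044],
    [0.602,0.087,-0.044],
    [0.602,0.087,-0.044],
    [0.602,0.087,-0.044],
    [0.602,0.087,-0.044],
    [0.602,0.087,-0.044],
    [0.602,0.087,-0.044]
  ],
  "twist": [
    [0,0,-1.2],
    [0,0,-1.2],
    [0,0,-1.2],
    [0,0,-1.2],
    [0,0,-1.2],
    [0,0,-1.2],
    [0,0,-1.2],
    [0,0,-1.2],
    [0,0,-1.2],
    [0,0,-1.2]
  ],
  "gripper": [0.05,0.05,0.05,0.05,0.05,0.05,0.05,0.05,0.05,0.05]
}}

```text
t: 10.5
tcp_pos: [0.4683, 0.2046, 0.2707]
ee_rot: [[-0.954, 0.299, -0.002], [0.299, 0.954, -0.001], [0.001, -0.001, -1.0]]
contact_force: [0.8, -0.2, -0.1]
finger_gap: 0.05
```

```bash
python3 -c "
from h import *
from workcell import r
mv(r,.478,.3123,.28,72.6)
"
```

```text
t 10.5 trans [0.023, 0.1056, -0.0094] twist [-0.0013, -0.0014, -0.0004] deg 0.1 F [ 0.8 -0.2 -0.1] gap 0.05
```

Request:
{"api": "drive_tool", "payload": {
  "translation": [
    [0.023,0.105,-0.009],
    [0.023,0.105,-0.009],
    [0.023,0.105,-0.009],
    [0.023,0.105,-0.009],
    [0.023,0.105,-0.009]
  ],
  "twist": [
    [0,0,0],
    [0,0,0],
    [0,0,0],
    [0,0,0],
    [0,0,0]
  ],
  "gripper": [0.05,0.05,0.05,0.05,0.05]
}}

```text
t: 11.0
tcp_pos: [0.4784, 0.3087, 0.2799]
ee_rot: [[-0.954, 0.3, -0.001], [0.3, 0.954, -0.001], [0.001, -0.002, -1.0]]
contact_force: [-0.3, -0.6, -0.1]
finger_gap: 0.05
```

```bash
python3 -c "
from h import *
from workcell import r
import pickle
c=r.camera('wrist');im=show(c,'w','pics/w7.png');pickle.dump(c,open('w7.pkl','wb'))
mv(r,.478,.3123,.119,72.6)
"
```

```text
t 11.05 trans [0.0017, 0.0037, 0.1614] twist [-0.001, -0.0005, -0.002] deg 0.1 F [-0.6 -0.1 -0. ] gap 0.0499
```

View pics/w7.png

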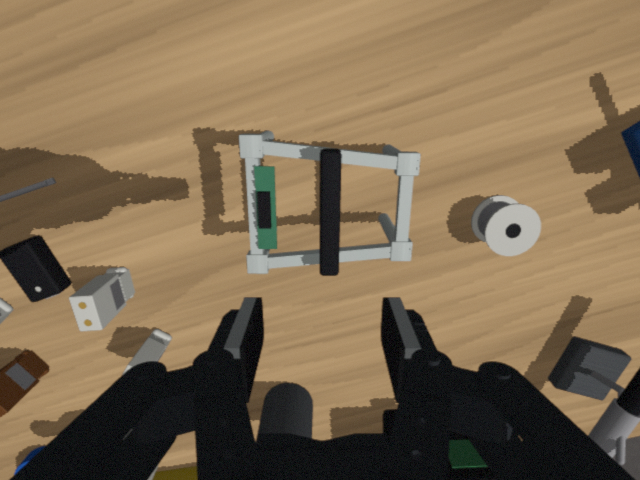

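```bash
python3 - <<'E'
import cv2
im=cv2.imread('pics/w7.png')
cv2.imwrite('pics/z7.png',cv2.resize(im[125:285,230:430],None,fx=3.7,fy=3.7,interpolation=cv2.INTER_CUBIC))
E
```

```text
(no output)
```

View pics/z7.png

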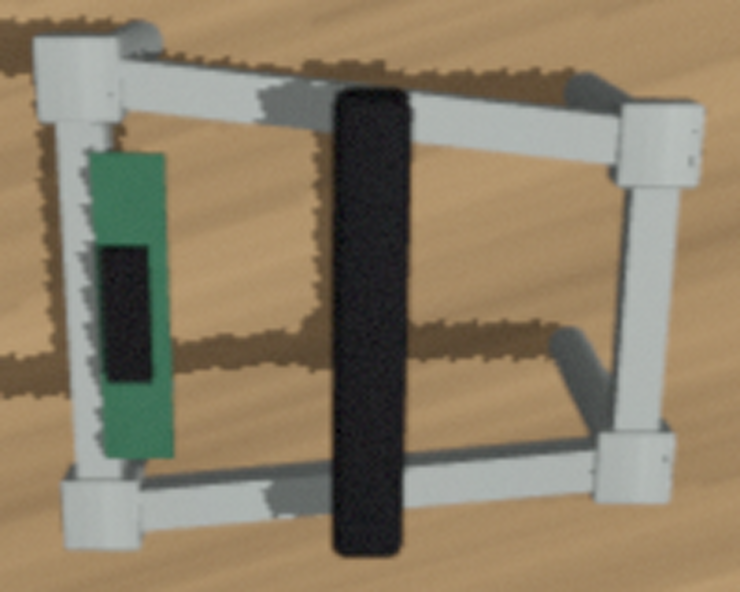

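```bash
python3 - <<'E'
from h import *
import pickle
from workcell import r
np.set_printoptions(precision=4,suppress=True)
c=pickle.load(open('w7.pkl','rb'))
P=[[-.062,.05],[-.062,-.05],[.062,.037],[.062,-.037]]
u=cr([[80,79],[102,515],[661,144],[636,468]],230,125,3.7)
pts=np.array([q+[.108] for q in P])
def f(p): return (proj(c,world(p,pts)+[0,0,p[3]])-u).ravel()
s=least_squares(f,[.478,.31,1.26,0]);print(s.x,np.degrees(s.x[2]),f(s.x).reshape(-1,2))
q=cr([[370,322],[372,90],[367.5,555]],230,125,3.7)
m,a,b=[ray(c,k,.129) for k in q];print(m,(a+b)/2,np.degrees(np.arctan2(*(a-b)[1::-1]))-90, np.linalg.norm(a-b))
p=s.x
mv(r,p[0],p[1],.119,np.degrees(p[2]))
E
```

```text
[ 0.4781  0.3161  1.2599 -0.0019] 72.1873856220512 [[-0.2703 -0.0113]
 [ 0.1266 -0.0352]
 [ 0.2559  0.3131]
 [-0.1051 -0.2914]]
[0.4744 0.3168 0.129 ] [0.4772 0.3159 0.129 ] 72.42620141384589 0.09977901905358312
t 11.05 trans [0.0027, 0.0074, 0.1613] twist [-0.001, -0.0005, 0.0052] deg 0.3 F [-0.6 -0.1 -0. ] gap 0.0499
```

Request:
{"api": "drive_tool", "payload": {
  "translation": [
    [0.002,0.007,0.03],
    [0.002,0.007,0.07],
    [0.002,0.007,0.11],
    [0.002,0.007,0.135],
    [0.002,0.007,0.15],
    [0.002,0.007,0.161],
    [0.002,0.007,0.161]
  ],
  "twist": [
    [0,0,0.003],
    [0,0,0.003],
    [0,0,0.003],
    [0,0,0.003],
    [0,0,0.003],
    [0,0,0.003],
    [0,0,0.003]
  ],
  "gripper": [0.05,0.05,0.05,0.05,0.05,0.05,0.05]
}}

```text
t: 11.75
tcp_pos: [0.4785, 0.3156, 0.119]
ee_rot: [[-0.953, 0.304, -0.001], [0.304, 0.953, -0.001], [0.001, -0.001, -1.0]]
contact_force: [0.3, -0.4, 0.7]
finger_gap: 0.05
```

```bash
python3 -c "
from h import *
from workcell import r
import pickle
c=r.camera('wrist');im=show(c,'w','pics/w8.png');pickle.dump(c,open('w8.pkl','wb'))
mv(r,.478,.316,.119,72.3)
"
```

```text
t 11.8 trans [0.0008, -0.0004, 0.001] twist [-0.0003, -0.0002, 0.0002] deg 0.0 F [0.2 0.8 0.5] gap 0.0501
```

View pics/w8.png

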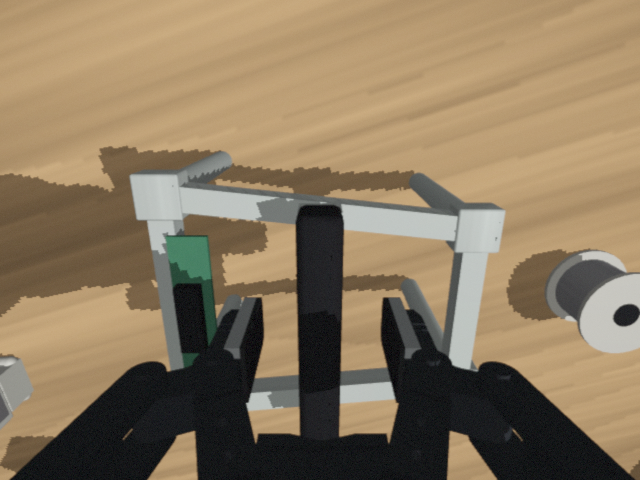

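Well centred; close.

Request:
{"api": "drive_tool", "payload": {
  "translation": [
    [0,0,0],
    [0,0,0],
    [0,0,0],
    [0,0,0],
    [0,0,0],
    [0,0,0],
    [0,0,0]
  ],
  "twist": [
    [0,0,0],
    [0,0,0],
    [0,0,0],
    [0,0,0],
    [0,0,0],
    [0,0,0],
    [0,0,0]
  ],
  "gripper": [0,0,0,0,0,0,0]
}}

```text
t: 12.5
tcp_pos: [0.4791, 0.3169, 0.1203]
ee_rot: [[-0.953, 0.303, 0.001], [0.303, 0.953, -0.0], [-0.001, 0.0, -1.0]]
contact_force: [-0.7, -4.5, 7.0]
finger_gap: 0.015
```

Request:
{"api": "drive_tool", "payload": {
  "translation": [
    [0,0,-0.01],
    [0,0,-0.03],
    [0,0,-0.06],
    [0,0,-0.1],
    [0,0,-0.13],
    [0,0,-0.15],
    [0,0,-0.15],
    [0,0,-0.15]
  ],
  "twist": [
    [0,0,0],
    [0,0,0],
    [0,0,0],
    [0,0,0],
    [0,0,0],
    [0,0,0],
    [0,0,0],
    [0,0,0]
  ],
  "gripper": [0,0,0,0,0,0,0,0]
}}

```text
t: 13.3
tcp_pos: [0.4788, 0.3171, 0.2693]
ee_rot: [[-0.953, 0.303, -0.0], [0.303, 0.953, 0.0], [0.0, -0.0, -1.0]]
contact_force: [0.5, 0.0, -4.6]
finger_gap: 0.0151
```

```bash
python3 -c "
from h import *
from workcell import r
import pickle
c=r.camera('wrist');im=show(c,'w','pics/w9.png');pickle.dump(c,open('w9.pkl','wb'))
mv(r,.431,-.294,.26,3.85)
"
```

```text
t 13.35 trans [-0.1397, -0.5966, 0.0091] twist [-0.0018, -0.0003, 1.1961] deg 68.5 F [-0.  -0.2 -5.1] gap 0.0144
```

View pics/w9.png

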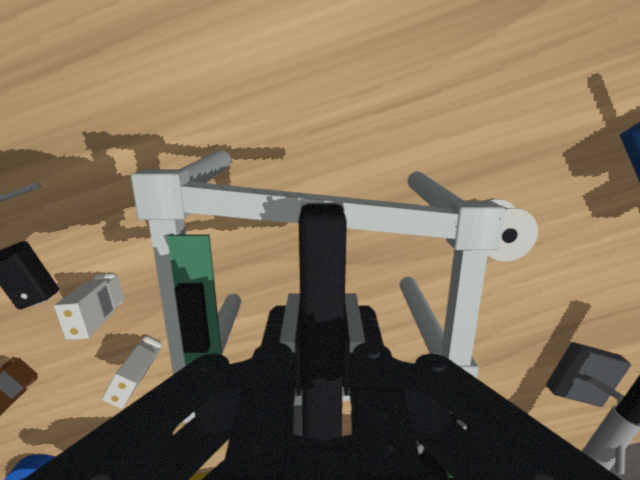

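Request:
{"api": "drive_tool", "payload": {
  "translation": [
    [-0.003,-0.012,0],
    [-0.008,-0.036,0],
    [-0.017,-0.072,0],
    [-0.025,-0.108,0],
    [-0.035,-0.15,0],
    [-0.045,-0.192,0],
    [-0.055,-0.234,0],
    [-0.064,-0.276,0],
    [-0.074,-0.318,0],
    [-0.084,-0.36,0]
  ],
  "twist": [
    [0,0,0.024],
    [0,0,0.072],
    [0,0,0.144],
    [0,0,0.216],
    [0,0,0.3],
    [0,0,0.384],
    [0,0,0.468],
    [0,0,0.552],
    [0,0,0.636],
    [0,0,0.72]
  ],
  "gripper": [0,0,0,0,0,0,0,0,0,0]
}}

```text
t: 14.35
tcp_pos: [0.4485, -0.0535, 0.269]
ee_rot: [[-0.513, 0.858, -0.001], [0.858, 0.513, 0.0], [0.001, -0.001, -1.0]]
contact_force: [1.0, -0.3, -4.8]
finger_gap: 0.015
```

```bash
python3 -c "
from h import *
from workcell import r
mv(r,.431,-.294,.26,3.85)
"
```

```text
t 14.35 trans [-0.1975, -0.1384, 0.009] twist [-0.0012, -0.0004, 0.4715] deg 27.0 F [ 1.  -0.3 -4.8] gap 0.015
```

Request:
{"api": "drive_tool", "payload": {
  "translation": [
    [-0.03,-0.021,0],
    [-0.059,-0.042,0],
    [-0.089,-0.062,0],
    [-0.118,-0.083,0],
    [-0.146,-0.102,0],
    [-0.17,-0.119,0],
    [-0.188,-0.131,0],
    [-0.197,-0.138,0],
    [-0.197,-0.138,0],
    [-0.197,-0.138,0]
  ],
  "twist": [
    [0,0,0.07],
    [0,0,0.141],
    [0,0,0.212],
    [0,0,0.283],
    [0,0,0.349],
    [0,0,0.405],
    [0,0,0.448],
    [0,0,0.471],
    [0,0,0.471],
    [0,0,0.471]
  ],
  "gripper": [0,0,0,0,0,0,0,0,0,0]
}}

```text
t: 15.35
tcp_pos: [0.4332, -0.2909, 0.2694]
ee_rot: [[-0.072, 0.997, -0.001], [0.997, 0.072, 0.001], [0.001, -0.001, -1.0]]
contact_force: [0.7, 1.2, -4.5]
finger_gap: 0.015
```

```bash
python3 -c "
from h import *
from workcell import r
import pickle
for n in('wrist','side','top'):
  c=r.camera(n);show(c,'w','pics/%s10.png'%n);pickle.dump(c,open(n+'10.pkl','wb'))
im=cv2.imread('pics/side10.png');cv2.imwrite('pics/s10z.png',cv2.resize(im[200:480,150:400],None,fx=2.1,fy=2.1,interpolation=cv2.INTER_CUBIC))
mv(r,.431,-.294,.1683,3.85)
"
```

```text
t 15.5 trans [-0.0032, -0.0029, 0.1016] twist [-0.0, -0.0002, 0.0063] deg 0.4 F [ 0.  -0.1 -4.1] gap 0.0152
```

View pics/wrist10.png

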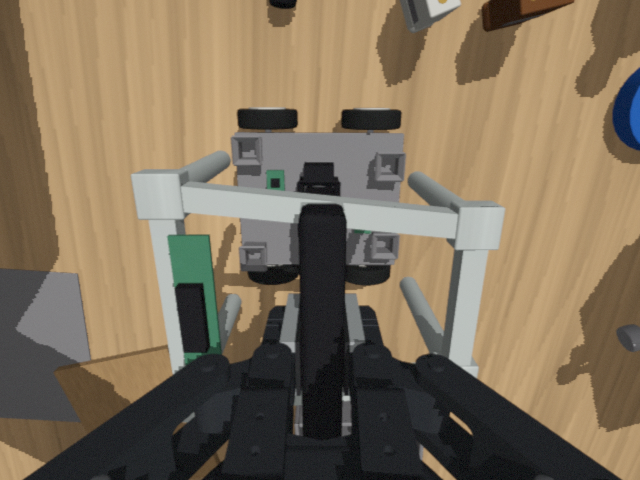

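View pics/s10z.png

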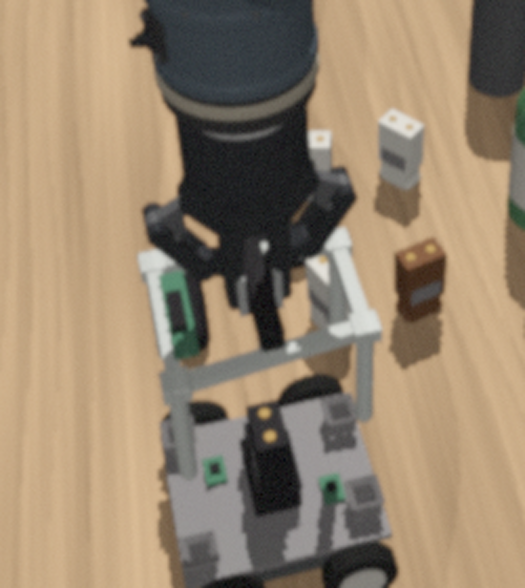

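```bash
python3 - <<'E'
import cv2
im=cv2.imread('pics/wrist10.png')
cv2.imwrite('pics/z10.png',cv2.resize(im[120:320,120:510],None,fx=2.05,fy=2.05,interpolation=cv2.INTER_CUBIC))
cv2.imwrite('pics/z10b.png',cv2.resize(im[120:200,200:440],None,fx=3.3,fy=3.3,interpolation=cv2.INTER_CUBIC))
E
```

```text
(no output)
```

View pics/z10.png

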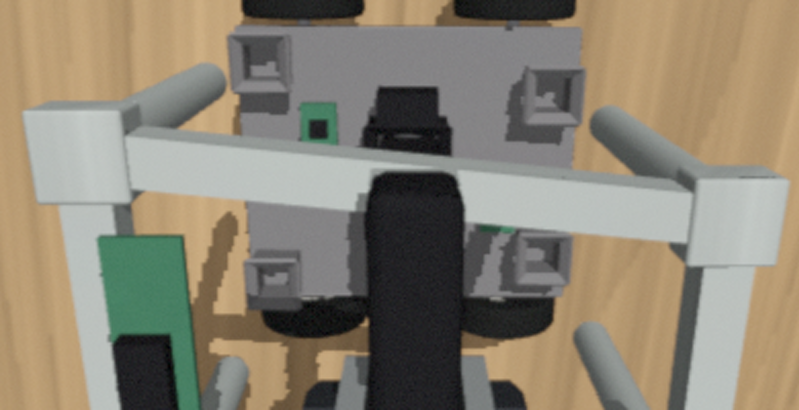

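View pics/z10b.png

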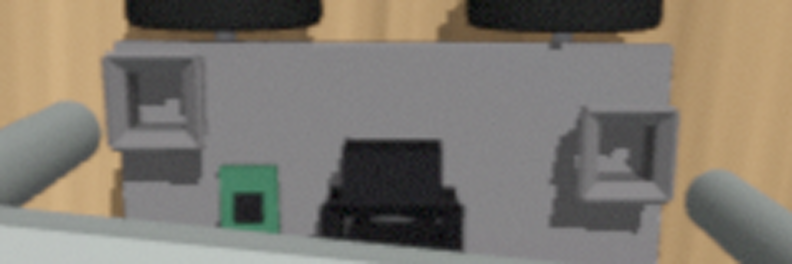

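```bash
python3 - <<'E'
from h import *
import pickle
from workcell import r
np.set_printoptions(precision=4,suppress=True)
c=pickle.load(open('wrist10.pkl','rb'))
P=np.array([[-.062,.05],[.062,.037],[-.062,-.05],[.062,-.037]])
def go(u,z,p0,free=True):
    pts=np.c_[P,np.full(4,z)]
    f=lambda p:(proj(c,world(p,pts)+[0,0,p[3]])-u).ravel()
    s=least_squares(f,p0);print(s.x,np.degrees(s.x[2]),f(s.x).reshape(-1,2).tolist());return s.x
uc=np.vstack([cr([[157,102],[628.5,155]],200,120,3.3),cr([[273.5,282],[542.5,260]],120,120,2.05)])
uf=np.vstack([cr([[70,132],[717,200]],200,120,3.3),cr([[229,375],[592,341]],120,120,2.05)])
a=go(uc,.068,[.43,-.29,.06,0]);b=go(uf,.155,[.43,-.29,.06,0])
o=r.get_obs();print(o['tcp_pos'],np.degrees(np.arctan2(o['ee_rot'][1][1],o['ee_rot'][0][1])))
E
```

```text
[ 0.4316 -0.2944  0.0626 -0.0028] 3.5889972933358574 [[0.07689284429721965, -0.2284862196796098], [-0.07740533055442711, 0.3854467747422632], [-0.13361773054703008, 0.3048891901722186], [0.13154146142892387, -0.46660158806020036]]
[ 0.4324 -0.2887  0.0711  0.0041] 4.0739143036513035 [[-0.940045840823899, 0.050891615314242244], [0.492815374577674, 0.5947997099802365], [0.6828283798679706, -0.5769952164224037], [-0.16018872453253152, -0.14441931936323726]]
[ 0.4336 -0.2906  0.2699] 4.211825239610969
```

```bash
python3 -c "
from h import *
from workcell import r
mv(r,.4315,-.2945,.197,3.8)
"
```

```text
t 15.5 trans [-0.0037, -0.0024, 0.0729] twist [-0.0, -0.0002, 0.0072] deg 0.4 F [ 0.  -0.1 -4.1] gap 0.0152
```

Request:
{"api": "drive_tool", "payload": {
  "translation": [
    [-0.0037,-0.0024,0.01],
    [-0.0037,-0.0024,0.03],
    [-0.0037,-0.0024,0.05],
    [-0.0037,-0.0024,0.063],
    [-0.0037,-0.0024,0.07],
    [-0.0037,-0.0024,0.073],
    [-0.0037,-0.0024,0.073]
  ],
  "twist": [
    [0,0,0.007],
    [0,0,0.007],
    [0,0,0.007],
    [0,0,0.007],
    [0,0,0.007],
    [0,0,0.007],
    [0,0,0.007]
  ],
  "gripper": [0,0,0,0,0,0,0]
}}

```text
t: 16.2
tcp_pos: [0.4314, -0.2953, 0.1968]
ee_rot: [[-0.065, 0.998, -0.0], [0.998, 0.065, 0.0], [0.0, -0.0, -1.0]]
contact_force: [0.4, 0.4, -5.1]
finger_gap: 0.015
```

```bash
python3 -c "
from h import *
from workcell import r
import pickle
for n in('wrist','side','top'):
  c=r.camera(n);show(c,'w','pics/%s11.png'%n);pickle.dump(c,open(n+'11.pkl','wb'))
im=cv2.imread('pics/side11.png');cv2.imwrite('pics/s11z.png',cv2.resize(im[280:480,190:370],None,fx=3,fy=3,interpolation=cv2.INTER_CUBIC))
im=cv2.imread('pics/wrist11.png');cv2.imwrite('pics/w11z.png',cv2.resize(im[120:370,130:510],None,fx=2.1,fy=2.1,interpolation=cv2.INTER_CUBIC))
mv(r,.4315,-.2945,.1683,3.8)
"
```

```text
t 16.35 trans [0.0011, -0.0002, 0.0292] twist [0.0008, 0.0007, -0.0012] deg 0.1 F [ 0.4  0.7 -4.4] gap 0.0148
```

View pics/w11z.png

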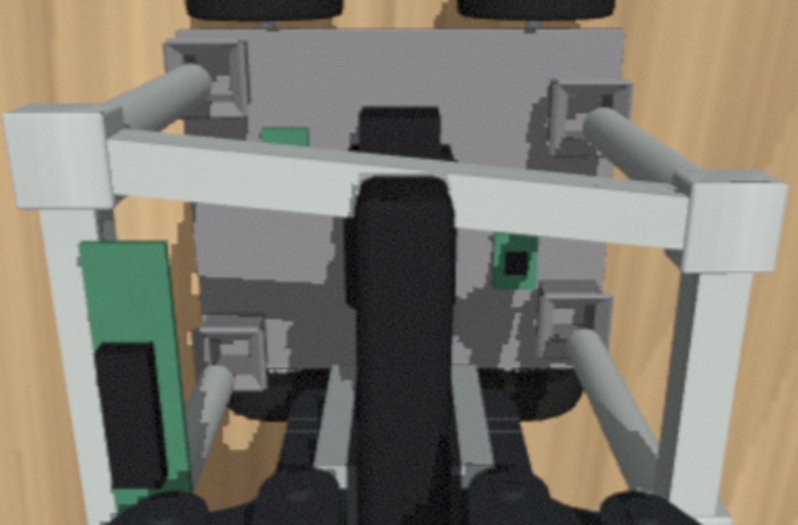

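View pics/s11z.png

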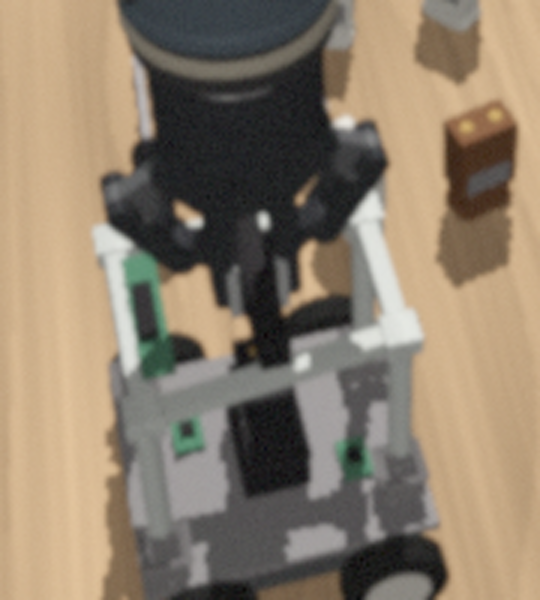

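```bash
python3 - <<'E'
from h import *
import pickle
c=pickle.load(open('wrist11.pkl','rb'))
im=cv2.resize(cv2.imread('pics/wrist11.png')[120:370,130:510],None,fx=2.1,fy=2.1,interpolation=cv2.INTER_CUBIC)
def poly(p,P,col):
    q=(proj(c,world(p,P)+[0,0,-.002])+.5-[130,120])*2.1-.5
    cv2.polylines(im,[np.round(q*8).astype(int)],True,col,1,cv2.LINE_AA,3)
A=[(-.062,.05),(.062,.037),(-.062,-.05),(.062,-.037)]
from workcell import r
pc=[.4315,-.2944,np.radians(3.8)]
pg=[.4315,-.2953,np.radians(3.75)]
t=np.linspace(0,2*np.pi,24)
for x,y in A:
    poly(pc,[[x+i*.0115,y+j*.0115,.068] for i,j in((1,1),(1,-1),(-1,-1),(-1,1))],(0,0,255))
    poly(pg,[[x+.006*np.cos(a),y+.006*np.sin(a),.0825] for a in t],(255,255,0))
    poly(pg,[[x+i*.009,y+j*.009,.0765+.108] for i,j in((1,1),(1,-1),(-1,-1),(-1,1))],(0,255,0))
cv2.imwrite('pics/ov11.png',im)
E
```

```text
(no output)
```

View pics/ov11.png

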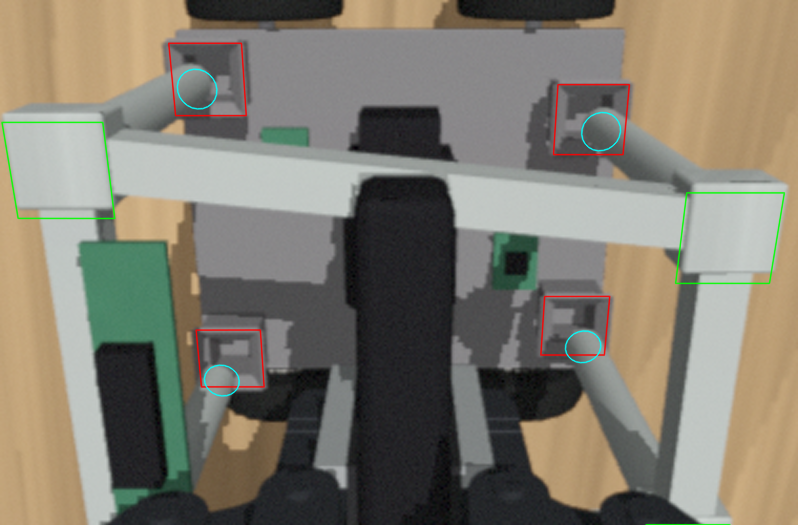

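Request:
{"api": "drive_tool", "payload": {
  "translation": [
    [0,0,0.003],
    [0,0,0.006],
    [0,0,0.009],
    [0,0,0.011],
    [0,0,0.013],
    [0,0,0.013]
  ],
  "twist": [
    [0,0,0],
    [0,0,0],
    [0,0,0],
    [0,0,0],
    [0,0,0],
    [0,0,0]
  ],
  "gripper": [0,0,0,0,0,0]
}}

```text
t: 16.95
tcp_pos: [0.4314, -0.2953, 0.1835]
ee_rot: [[-0.065, 0.998, -0.0], [0.998, 0.065, 0.0], [0.0, -0.0, -1.0]]
contact_force: [-0.1, -0.5, -4.4]
finger_gap: 0.0151
```

```bash
python3 -c "
from h import *
from workcell import r
import pickle
o=r.get_obs();print(o['contact_force'],o['ft_torque'])
for n in('wrist','side'):
  c=r.camera(n);show(c,'w','pics/%s12.png'%n);pickle.dump(c,open(n+'12.pkl','wb'))
a=cv2.imread('pics/side12.png')[280:480,190:370];b=cv2.imread('pics/wrist12.png')[120:370,130:510]
cv2.imwrite('pics/w12z.png',cv2.resize(b,None,fx=2.1,fy=2.1,interpolation=cv2.INTER_CUBIC))
cv2.imwrite('pics/s12z.png',cv2.resize(a,None,fx=3,fy=3,interpolation=cv2.INTER_CUBIC))
mv(r,.4315,-.2955,.1683,3.8)
"
```

```text
[-0.07074172 -0.54335059 -4.36081325] [ 0.00454728 -0.03523111 -0.03484993]
t 17.05 trans [-0.0001, 0.0, 0.0156] twist [-0.0, 0.0, -0.0012] deg 0.1 F [-0.  -0.6 -5.5] gap 0.0147
```

View pics/w12z.png

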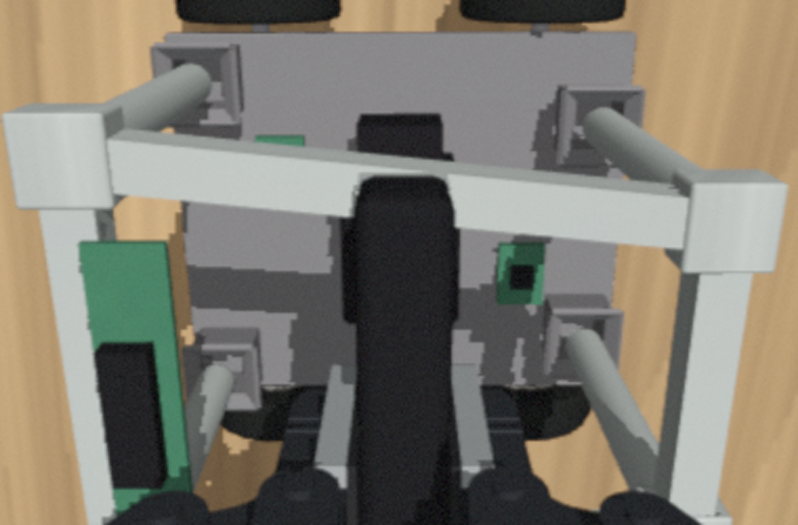

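View pics/s12z.png

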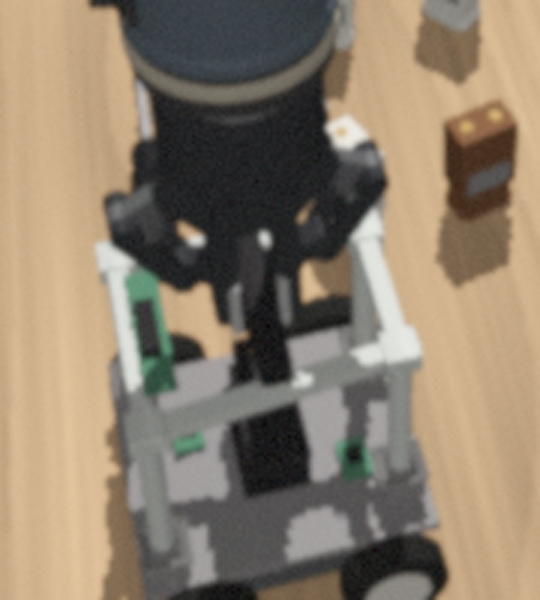

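Request:
{"api": "drive_tool", "payload": {
  "translation": [
    [0,0,0.002],
    [0,0,0.004],
    [0,0,0.006],
    [0,0,0.008],
    [0,0,0.008]
  ],
  "twist": [
    [0,0,0],
    [0,0,0],
    [0,0,0],
    [0,0,0],
    [0,0,0]
  ],
  "gripper": [0,0,0,0,0]
}}

```text
t: 17.55
tcp_pos: [0.4313, -0.2952, 0.1755]
ee_rot: [[-0.065, 0.998, -0.0], [0.998, 0.065, 0.0], [0.0, -0.0, -1.0]]
contact_force: [-0.1, -0.1, -5.2]
finger_gap: 0.0152
```

Request:
{"api": "drive_tool", "payload": {
  "translation": [
    [0,0,0.002],
    [0,0,0.004],
    [0,0,0.005],
    [0,0,0.006],
    [0,0,0.006]
  ],
  "twist": [
    [0,0,0],
    [0,0,0],
    [0,0,0],
    [0,0,0],
    [0,0,0]
  ],
  "gripper": [0,0,0,0,0]
}}

```text
t: 18.05
tcp_pos: [0.4314, -0.2953, 0.1697]
ee_rot: [[-0.065, 0.998, -0.0], [0.998, 0.065, 0.0], [0.0, -0.0, -1.0]]
contact_force: [0.5, 0.3, -4.4]
finger_gap: 0.015
```

Still free; expected floor at about 0.1683.

Request:
{"api": "drive_tool", "payload": {
  "translation": [
    [0,0,0.0005],
    [0,0,0.001],
    [0,0,0.0015],
    [0,0,0.002],
    [0,0,0.002]
  ],
  "twist": [
    [0,0,0],
    [0,0,0],
    [0,0,0],
    [0,0,0],
    [0,0,0]
  ],
  "gripper": [0,0,0,0,0]
}}

```text
t: 18.55
tcp_pos: [0.4314, -0.2955, 0.1683]
ee_rot: [[-0.065, 0.998, 0.0], [0.998, 0.065, -0.001], [-0.001, 0.0, -1.0]]
contact_force: [-5.3, 0.6, 4.4]
finger_gap: 0.015
```

Request:
{"api": "drive_tool", "payload": {
  "translation": [
    [0,0,0.0005],
    [0,0,0.0008],
    [0,0,0.0008]
  ],
  "twist": [
    [0,0,0],
    [0,0,0],
    [0,0,0]
  ],
  "gripper": [0,0,0]
}}

```text
t: 18.85
tcp_pos: [0.4313, -0.2956, 0.1681]
ee_rot: [[-0.065, 0.998, 0.0], [0.998, 0.065, -0.001], [-0.001, 0.0, -1.0]]
contact_force: [-8.5, 1.6, 13.7]
finger_gap: 0.0151
```

Request:
{"api": "drive_tool", "payload": {
  "translation": [
    [0,0,-0.0005],
    [0,0,-0.001],
    [0,0,-0.001],
    [0,0,-0.001],
    [0,0,-0.001],
    [0,0,-0.001]
  ],
  "twist": [
    [0,0,0],
    [0,0,0],
    [0,0,0],
    [0,0,0],
    [0,0,0],
    [0,0,0]
  ],
  "gripper": [0,0.03,0.05,0.05,0.05,0.05]
}}

```text
t: 19.45
tcp_pos: [0.4315, -0.2954, 0.168]
ee_rot: [[-0.065, 0.998, -0.0], [0.998, 0.065, 0.0], [0.0, -0.0, -1.0]]
contact_force: [-0.6, -0.3, -0.0]
finger_gap: 0.0498
```

Request:
{"api": "drive_tool", "payload": {
  "translation": [
    [0,0,-0.01],
    [0,0,-0.03],
    [0,0,-0.07],
    [0,0,-0.11],
    [0,0,-0.14],
    [0,0,-0.14],
    [0,0,-0.14]
  ],
  "twist": [
    [0,0,0],
    [0,0,0],
    [0,0,0],
    [0,0,0],
    [0,0,0],
    [0,0,0],
    [0,0,0]
  ],
  "gripper": [0.05,0.05,0.05,0.05,0.05,0.05,0.05]
}}

```text
t: 20.15
tcp_pos: [0.4317, -0.2955, 0.3089]
ee_rot: [[-0.065, 0.998, 0.001], [0.998, 0.065, -0.001], [-0.001, 0.001, -1.0]]
contact_force: [0.3, -0.2, -0.3]
finger_gap: 0.05
```

```bash
python3 -c "
from h import *
from workcell import r
import pickle
for n in('wrist','side','top'):
  c=r.camera(n);show(c,'w','pics/%s13.png'%n);pickle.dump(c,open(n+'13.pkl','wb'))
a=cv2.imread('pics/side13.png')[290:480,190:370]
cv2.imwrite('pics/s13z.png',cv2.resize(a,None,fx=3.1,fy=3.1,interpolation=cv2.INTER_CUBIC))
print(r.get_obs()['contact_force'])
"
```

```text
[-0.60607329 -0.71296285  0.60797649]
```

View pics/wrist13.png

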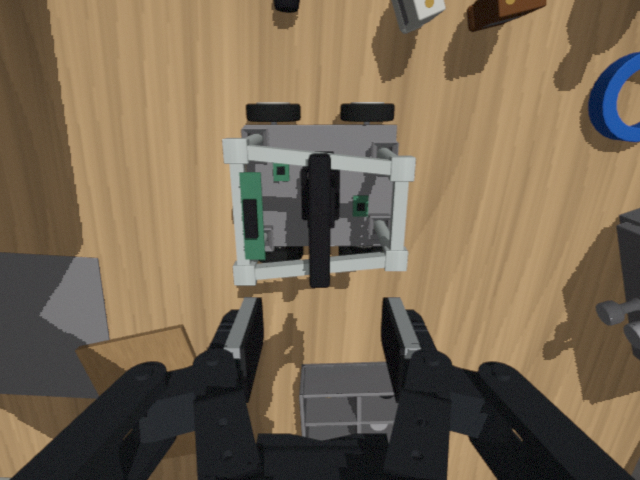

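View pics/s13z.png

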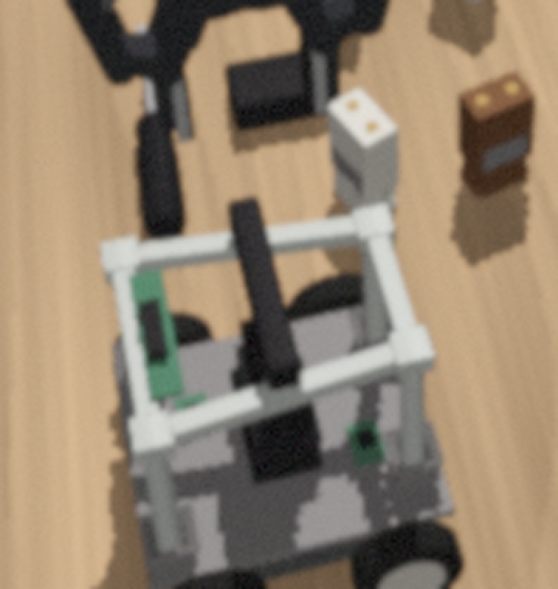

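View pics/top13.png

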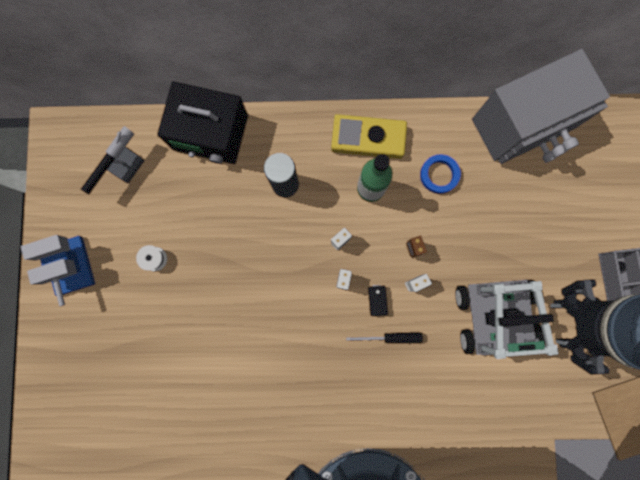

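```bash
python3 -c "
from workcell import r
print(r.hand_in())"
```

```text
the job is handed in; nothing more can be done
None
```

The battery pack is in the bay and the cage is stacked over it, wide end over wide end. I handed the job in at about 20 s, and `hand_in` reported no verdict.

- **Battery:** I pushed it past the sprung ball. The side force rose to about 7 N and fell back to about 0, which fits the ball clicking into the groove. It then bottomed at TCP height 97 mm, exactly the expected value, with about 30 N on the tool. The ball's position itself can't be read, so the click is inferred from the forces and height.
- **Cage:** I gripped it by the bar and lowered it with no sideways contact in the cups. It touched bottom at TCP height 168.1 to 168.3 mm (168.3 expected) with about 14 N, and I released it there without dropping it.
- **Last checks:** the final pictures show all four posts in their cups and the gripper clear. In the top view, the charger, bottle, can, screwdriver, tape, spool and look-alike packs appear where they started. I judged whether the cage stands level by eye in those pictures; I did not measure it.
- **Disagreements:** the top and wrist cameras differed by about 2.5 mm on the battery and 3.5 mm on the cage. The wrist view also read heights about 2 mm low. I relied on the wrist view and used contact forces for the seating.

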